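Fill the bath-pearl gift carton and hold its clip open over the card

ROBOT

A 6-joint arm with a two-finger parallel gripper is mounted at the origin on the work surface. World frame = base frame: x ahead of the robot, y to its left, z up, the work surface at z = 0. Lengths are in mm, angles in rad, forces in N, time in s.
With the tool pointing down it reaches from about 350 to 775 mm from the base axis. Payload 7.3 kg.
Tool frame: the origin (TCP) lies on the mounting face of the last link; the fingertips stand 178 mm ahead of it and the grasp point (between the pads) lies 159 mm ahead of it; z points along the fingers, y is the line along which they close (so a half turn about z gives the same grasp; the last joint's range is limited). The gripper opens to 92 mm and grips with 3 to 60 N. Pads are 19 mm wide; open, the fingers measure 130 mm over their backs; the gripper's body (75 mm by 190 mm) begins 47 mm behind the grasp point.
Start: joints at [-1.348, 0.342, 1.524, -0, 1.275, -0.146], TCP at [189.28, -489.695, 404.741] pointing down, gripper open.
Joint ranges: [-2.53, 2.53], [-0.77, 2.02], [0.04, 2.7], [-1, 4.14], [0.28, 2.66], [-3.11, 3.11]. Speed limits (rad/s): [2.57, 2.57, 3.14, 3.14, 3.14, 3.14].

INTERFACE

Orientations are given as [roll, pitch, yaw] about the fixed x, y, z axes, in that order (R = Rz(yaw) Ry(pitch) Rx(roll)).
In Python, from plant import bot gives the robot as it stands.
- The arm moves only by the shell command python3 shift.py, which reads ROWS from standard input. ROWS is 1 to 5 rows, one to a line, with the numbers parted by commas; each row has 5 numbers: the finger opening in mm, then dx, dy, dz in mm, then a turn about the tool's z in rad; each row is the pose to reach, as a shift and turn from the pose commanded when the command began, along the tool's axes at that moment; what a row does not reach only later rows make up. A row lasts 1/8 s, in which the tool goes at most 62.5 mm and 0.188 rad, less where a joint would pass 70% of its speed; a pose out of reach is approached as far as the arm can. The fingers move at their own pace and stop on an object; the grip force is fixed at half the most. Time passes only in rows, so rows that do not move let the fingers close. It prints the time, the measured TCP pose, the force, the opening and the grip force at its end. Input that does not fit is refused with a message, and nothing moves.
- bot.get_obs(): the state, without advancing time (a new reading comes with each control period).
- bot.capture(name): name is "side" or "top"; returns a dict with "color" (420x560x3 uint8, red, green, blue), "K" (3x3 intrinsics, pixels), "R" (3x3) and "t" (3): a world point X has camera coordinates R X + t. Camera axes: x right, y down, z forward; pixel columns grow to the right and rows downward; lengths in mm; the calibration is good to about 2 mm. A picture is of the moment at which its call begins. There is no depth.
- bot.close_job(): hands the job in; it is judged then, once.
The state is a dict: "time": time; "joint_positions": joint angles; "dq": joint speeds; "tau": joint torques, N m; "tool_pos": TCP position; "tcp_rot": TCP orientation; "contact_force": force on the tool from outside, world axes, zero at the start; "moment": the same for the moment, N m; "grip_width": finger opening in mm; "finger_force": force on a finger pad.
Only numpy, scipy, OpenCV 4.12 (cv2) and the standard library are available. Lean on these libraries where they do the work, as an engineer would, in place of code of your own. Each camera call takes 0.05 s, during which the arm holds its last target. There are 200 camera calls.

TASK

Pour all six bath pearls from the frosted tumbler into the open gift carton and set the empty tumbler back down upright on the marble without dropping it. Then squeeze the brass spring clip open, take it off its stand and finish while still holding it wide open around the middle of the top edge of the carton's green card, one jaw on each side and the clip not touching the card, so that I can slip a gift tag in. Leave the other things on the vanity where they are.

Things in the scene. Friction and masses are not known exactly. Their poses are not given: they have to be found in the camera images.
- tumbler: Square frosted glass tumbler, loose, about 150 g, square with flat upright sides: 58 mm (x) by 58 mm (y), 95 mm high, wall and floor 4 mm. Stands left or right of the carton, six pearls inside. Origin: centre of its underside; z up through the mouth. Pearls run out once it is tipped 15 to 25 degrees past level; grasping with the hand leaning 40 degrees away from the carton helps.
- tumbler_rim (a point): Centre of the tumbler's mouth, 95 mm above its underside.
- pearl0_center (a point): Centre of bath pearl 0, a hard, smooth ball 20 mm across, 10 to 14 g, loose (blue).
- pearl1_center (a point): Centre of bath pearl 1, a hard, smooth ball 20 mm across, 10 to 14 g, loose (orange).
- pearl2_center (a point): Centre of bath pearl 2, a hard, smooth ball 20 mm across, 10 to 14 g, loose (green).
- pearl3_center (a point): Centre of bath pearl 3, a hard, smooth ball 20 mm across, 10 to 14 g, loose (blue).
- pearl4_center (a point): Centre of bath pearl 4, a hard, smooth ball 20 mm across, 10 to 14 g, loose (orange).
- pearl5_center (a point): Centre of bath pearl 5, a hard, smooth ball 20 mm across, 10 to 14 g, loose (green).
- carton: Open gift carton, fixed to the marble: brown tray 140 mm (x) by 180 mm (y), walls 4 mm thick and 60 mm high, with a stiff green card standing along its +x side. Origin: centre of the underside; z up.
- carton_in (a point): Centre of the carton's inner floor, 4 mm above the marble; axes as the carton's.
- card_edge (a point): Middle of the top edge of the green card: 72 mm from the carton's centre along +x, 115 mm above the marble. The card is 4 mm thick (x) and 180 mm wide (y); so its top stands 55 mm above the tray's walls. Axes: x across the card's thickness, y along its edge, z up.
- clip_stand: Dark wooden clip stand, fixed: base 90 mm (x) by 60 mm (y), 12 mm thick, with a fin 5 mm thick (x), 40 mm wide (y) and 24 mm high standing on it. Origin: centre of the underside.
- clip: Brass spring clip like a clothes peg, loose, 50 g, 30 mm wide (y), standing jaws down on the stand's base, biting the fin. This body is its +x half. Origin, as it stands: midway between the jaws' lower ends; z up, x across the jaws. Each jaw is a plate 4 mm thick, inner face 2.5 mm from the middle, from z = 0 to 44 mm. When open each half turns up to 0.25 rad, so this z axis then leans.
- clip_pivot (a point): Middle of the clip's pivot, a steel pin 10 mm across and 34 mm long (y), 45 mm above the jaw tips.
- clip_grip (a point): Point on the clip's middle line 74 mm above the jaw tips as it stands: a good height to squeeze. The two tails are plates 4 mm thick, z = 45 to 88 mm in the clip frame, leaning outward 0.25 rad: about 43 mm over their outsides at the top, 21 mm at the bottom. Squeezing them together along x opens the jaws; fully squeezed they are parallel, about 21 mm over the outsides.
- clip_jaw (a joint): Opening of the clip (rad): about 0 while it bites the fin, -0.10 shut on nothing, 0.5 fully open (stop). Gap between the jaw tips about 5 mm at 0 and 27 mm at 0.5. Spring 0.2 N m/rad, 0.1 N m at 0: fully open takes about 5 N at the tails' tops, 9 N at their middle; a grip of 15 to 25 N holds it open.
- tip_a (a point): Lower end of the inner face of the clip's +x jaw, at mid-width.
- tip_b (a point): Lower end of the inner face of the clip's -x jaw, at mid-width. The middle between tip_a and tip_b is the middle of the clip's mouth.
- brush_cup: Bystander, loose: matte black toothbrush cup, open cup, 72 mm across, 100 mm high. Origin: centre of its underside.
- soap_pump: Bystander, loose: steel soap pump, closed bottle 68 mm across, 177 mm high to the top of its spout. Origin: centre of its underside.
- comb: Bystander, loose: bamboo comb, lies flat, 160 mm long, 5 mm thick. Origin: centre of its underside.
- soap_dish: Bystander, loose: soap dish, white dish 85 x 120 x 20 mm with a yellow soap bar, 29 mm high. Origin: centre of its underside.
- scent: Bystander, loose: scent bottle, amber glass, 44 mm across, 85 mm high. Origin: centre of its underside.

How it is judged:
By the outcome, as a careful person would: the job done as asked, in the order asked, and still so for the second after the job is handed in, while the arm keeps its last pose, push and grip.
It also fails if it takes over 70 s, if anything falls off the work surface, if the arm or the gripper's body presses on something with over 40 N, if the wrist force passes 120 N, or if a joint passes its speed limit or range.

## Working session

There is one attempt and no reset: what is moved stays moved. The work goes in short steps, Python scripts to look and compute and a shell command to move; the robot and the scene stay as the last step left them, time stands still between calls to the robot, and variables do not carry over. Pictures are saved under pics/ and viewed, at most 10 in all, crops included, and the job is handed in when it is done.

```bash
ls; mkdir -p pics; python3 - <<'E'
from plant import bot
import cv2
for n in("top","side"):
    c=bot.capture(n); cv2.imwrite(f"pics/{n}0.png",c["color"][:,:,::-1]); print(n,c["K"],c["R"],c["t"])
o=bot.get_obs();print(o)
E
```

```text
pics
plant.py
shift.py
top [[523.40385965   0.         283.06525649]
 [  0.         523.40385965 200.39073801]
 [  0.           0.           1.        ]] [[-0.01261543 -0.99958496 -0.02589888]
 [-0.99518541  0.01506912 -0.09684488]
 [ 0.09719495  0.02455244 -0.99496247]] [  29.2988899   619.4597588  1287.58050111]
side [[405.83458805   0.         278.92931389]
 [  0.         405.83458805 212.09575804]
 [  0.           0.           1.        ]] [[ 0.79181684 -0.61058151 -0.01470789]
 [-0.42459943 -0.53300142 -0.73186393]
 [ 0.43902326  0.58574714 -0.68129205]] [-460.28616391  344.02804501  626.40925219]
{'time': 0.1, 'joint_positions': array([-1.34799016e+00,  3.42710663e-01,  1.52493101e+00, -1.11392003e-05,
        1.27538865e+00, -1.46011464e-01]), 'dq': array([ 0.00068771, -0.00099404, -0.00353508,  0.00129904,  0.00151871,
        0.00081555]), 'tau': array([ 1.58471372e-03, -4.32002735e+01, -2.44694638e+01,  7.19087804e-02,
        5.27082221e-02, -4.10052382e-05]), 'tool_pos': array([ 189.2581384 , -489.58106557,  404.08104674]), 'tcp_rot': array([-3.14016874e+00, -1.98631545e-04,  3.68820738e-01]), 'contact_force': array([ 0.43225211,  0.38788397, -0.59898741]), 'moment': array([ 0.05382177, -0.00385859, -0.01698037]), 'finger_force': 0.0, 'grip_width': 91.8662469786643}
```

View pics/top0.png

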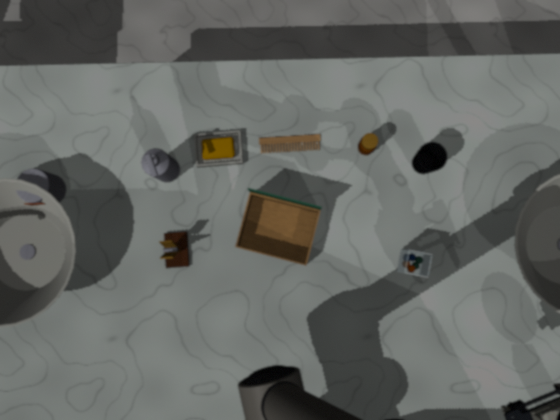

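View pics/side0.png

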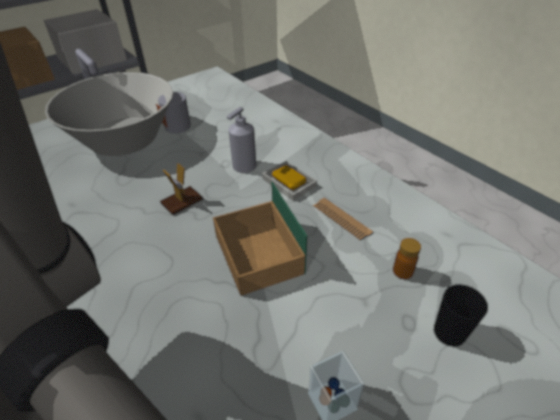

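The top view shows the carton centred near (280,228) with its green card on the upper side. The tumbler with the pearls is at (413,263), the clip and stand at (176,250). In the side view the tumbler is at (335,385), the carton at (262,245) and the clip at (180,185). I'll enlarge these.

```bash
python3 - <<'E'
import cv2,numpy as np
t=cv2.imread("pics/top0.png");s=cv2.imread("pics/side0.png")
def crop(im,x,y,w,h,f):
    c=cv2.resize(im[y:y+h,x:x+w],None,fx=f,fy=f,interpolation=cv2.INTER_CUBIC)
    c=cv2.convertScaleAbs(c,alpha=1.7)
    for k in range(0,w,10): cv2.putText(c,str(x+k),(k*f,8),0,.3,(255,255,255),1); cv2.line(c,(k*f,10),(k*f,14),(255,255,255),1)
    for k in range(0,h,10): cv2.putText(c,str(y+k),(0,k*f+4),0,.3,(255,255,255),1)
    return c
a=np.hstack([crop(t,388,230,66,60,6),crop(t,150,220,66,60,6)])
b=np.hstack([crop(s,300,340,66,80,5),crop(s,150,150,66,80,5)])
cv2.imwrite("pics/ct.png",a);cv2.imwrite("pics/cs.png",b)
cv2.imwrite("pics/cc.png",np.vstack([crop(t,220,180,120,90,4)[:300],crop(s,205,180,120,112,4)[:,:480]])[:]if 0 else np.hstack([crop(t,230,183,100,90,4),crop(s,207,180,100,115,4)[:360]]))
E
```

```text
(no output)
```

View pics/ct.png

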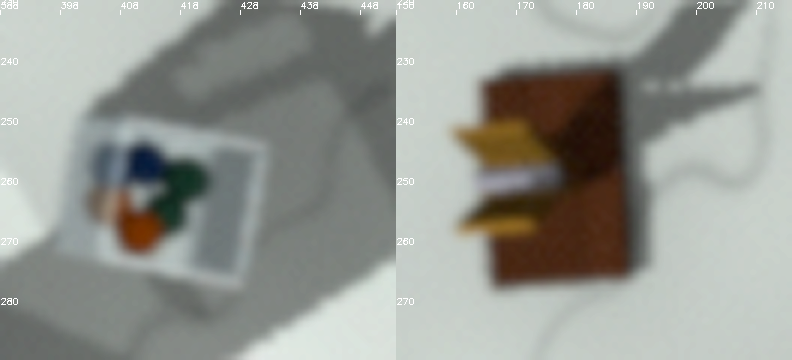

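View pics/cs.png

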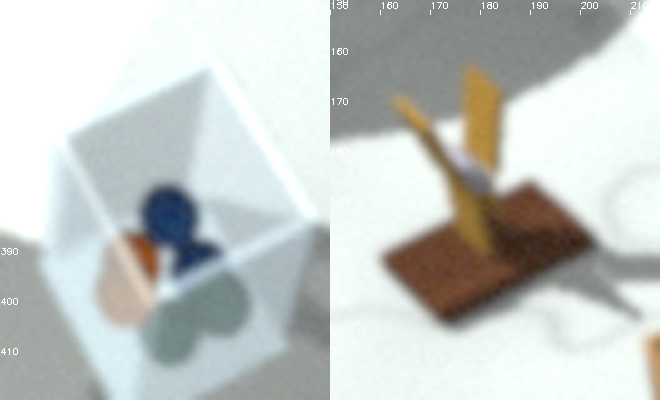

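Rim corners of the tumbler in the top view are at (407.7,249.7), (432.3,254.2), (428,278) and (403.8,273.7). In the side view they are at (342.4,353.4), (362.8,384), (331.6,400.4) and (313.4,367.4). The tops of the clip's tails in the top view are near (165,241) and (167,258).

View pics/cc.png

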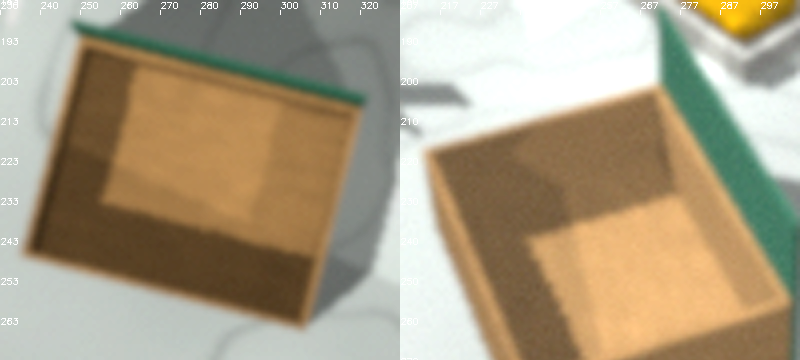

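```bash
cat > h.py <<'E'
import numpy as np,cv2
from plant import bot
from scipy.spatial.transform import Rotation as Rt
K={'top':[523.40385965,283.06525649,200.39073801],'side':[405.83458805,278.92931389,212.09575804]}
R={'top':np.array([[-0.01261543,-0.99958496,-0.02589888],[-0.99518541,0.01506912,-0.09684488],[0.09719495,0.02455244,-0.99496247]]),
'side':np.array([[0.79181684,-0.61058151,-0.01470789],[-0.42459943,-0.53300142,-0.73186393],[0.43902326,0.58574714,-0.68129205]])}
T={'top':np.array([29.2988899,619.4597588,1287.58050111]),'side':np.array([-460.28616391,344.02804501,626.40925219])}
def ray(n,p):
    f,cx,cy=K[n];d=R[n].T@np.array([(p[0]-cx)/f,(p[1]-cy)/f,1]);return -R[n].T@T[n],d/np.linalg.norm(d)
def plane(n,p,z):
    c,d=ray(n,p);return c+d*(z-c[2])/d[2]
def tri(a,b):
    c1,d1=ray('top',a);c2,d2=ray('side',b)
    s=np.linalg.lstsq(np.stack([d1,-d2],1),c2-c1,rcond=None)[0]
    p,q=c1+s[0]*d1,c2+s[1]*d2;return (p+q)/2,np.linalg.norm(p-q)
def proj(n,X):
    f,cx,cy=K[n];v=R[n]@X+T[n];return np.array([f*v[0]/v[2]+cx,f*v[1]/v[2]+cy])
def go(x,y,z,yaw):
    "tool-axis shift from the measured pose to grasp point (x,y,z), tool down, x axis at yaw"
    o=bot.get_obs();Rm=Rt.from_euler('xyz',o['tcp_rot']).as_matrix()
    d=Rm.T@(np.array([x,y,z+159])-o['tool_pos']);print('shift',d.round(1),'turn',round(-(yaw-o['tcp_rot'][2]),3),'now',o['tool_pos'].round(1),o['tcp_rot'].round(3))
E
python3 - <<'E'
from h import *
np.set_printoptions(precision=1,suppress=True)
A=[(407.7,249.7),(432.3,254.2),(428,278),(403.8,273.7)];B=[(342.4,353.4),(362.8,384),(331.6,400.4),(313.4,367.4)]
P=[]
for a,b in zip(A,B):
    p,e=tri(a,b);P.append(p);print('rim',p,e)
P=np.array(P);print(P.mean(0),[np.degrees(np.arctan2(*(P[i]-P[j])[1::-1])) for i,j in((0,3),(1,2),(0,1),(3,2))],np.linalg.norm(P-np.roll(P,1,0),axis=1))
for a,b in (((159.3,242),(177.4,163.6)),((171,240.3),(184,168.4)),((160.7,259),(163,169.6))): print('tail',*tri(a,b))
t=cv2.imread('pics/top0.png');hsv=cv2.cvtColor(t,cv2.COLOR_BGR2HSV)
# stand: dark red wood
m=((hsv[...,0]<12)&(hsv[...,1]>120)&(hsv[...,2]<110)).astype(np.uint8);m[:, 200:]=0;m[:220]=0;m[280:]=0;m[:,:150]=0
r=cv2.minAreaRect(np.argwhere(m)[:,::-1].astype(np.float32));bx=cv2.boxPoints(r);S=np.array([plane('top',p,12) for p in bx]);print('stand',bx,S,S.mean(0))
E
```

```text
rim [ 492.7 -275.    89.1] 1.2568632445751686
rim [ 480.6 -329.7   96.7] 1.1639376568371222
rim [ 427.2 -318.4   99. ] 3.451868100918662
rim [ 439.  -264.6   94. ] 6.957424321246587
[ 459.9 -296.9   94.7] [np.float64(-10.991555077214132), np.float64(-11.944114174842388), np.float64(77.45643132587173), np.float64(77.6267693538287)] [54.9 56.5 54.6 55.3]
tail [518.5 315.2  98.3] 1.0825342773000675
tail [521.8 287.2  98.9] 0.38649449390624574
tail [478.7 310.3 102. ] 2.2001274617170843
stand [[165.8 233.2]
 [186.4 232.4]
 [187.6 264.8]
 [167.  265.6]] [[542.1 321.6  12. ]
 [543.3 268.8  12. ]
 [461.2 265.4  12. ]
 [459.9 317.8  12. ]] [501.7 293.4  12. ]
```

The carton's rim corners in the top view are at about (236.3,246.8) and (306.3,264.8) on the -x side. The card's ends are at (248.8,189.3) and (321.3,208). In the side view the left rim corner is at (213.3,218) and the card's +y top is at (272,182).

```bash
python3 - <<'E'
from h import *
np.set_printoptions(precision=1,suppress=True)
print(tri((236.3,246.8),(213.3,218)),tri((248.8,189.0),(271.8,182)))
t=cv2.imread('pics/top0.png');s=cv2.imread('pics/side0.png')
def grn(im):
    h=cv2.cvtColor(im,cv2.COLOR_BGR2HSV);m=((h[...,0]>65)&(h[...,0]<95)&(h[...,1]>90)).astype(np.uint8)
    n,l,st,_=cv2.connectedComponentsWithStats(m);k=1+st[1:,4].argmax();return (l==k).astype(np.uint8)
for n,im in(('top',t),('side',s)):
    p=np.argwhere(grn(im))[:,::-1];print(n,len(p),'L',p[p[:,0].argmin()],'R',p[p[:,0].argmax()],'T',p[p[:,1].argmin()],'B',p[p[:,1].argmax()], p[(p@[1,-1]).argmax()])
h=cv2.cvtColor(t,cv2.COLOR_BGR2HSV);m=((h[...,0]<25)&(h[...,1]>90)).astype(np.uint8);m[:185]=0;m[275:]=0;m[:,:225]=0;m[:,335:]=0
r=cv2.minAreaRect(np.argwhere(m)[:,::-1].astype(np.float32));b=cv2.boxPoints(r);print(b);S=np.array([plane('top',p,60) for p in b]);print(S,S.mean(0))
for i in range(4):
  d=S[i]-S[i-1];print(np.linalg.norm(d),np.degrees(np.arctan2(d[1],d[0])))
print([plane('top',p,115) for p in((248.8,189.0),(321.3,208))])
E
```

```text
(array([505.1, 135.5,  60.6]), np.float64(1.2052097732523428)) (array([639.9,  99.1, 116.4]), np.float64(0.504817973141122))
top 107 L [255 191] R [319 207] T [255 191] B [316 207] [319 207]
side 527 L [273 186] R [305 234] T [273 186] B [304 250] [273 186]
[[235.8 246.3]
 [250.  191.3]
 [320.3 209.4]
 [306.1 264.3]]
[[505.9 136.9  60. ]
 [640.6 101.4  60. ]
 [593.3 -71.   60. ]
 [459.9 -34.1  60. ]] [549.9  33.3  60. ]
177.1390962833614 74.96235909912251
139.3221226850693 -14.762432422789823
178.82559914687843 -105.34266976649076
138.37221676662898 164.54217114703954
[array([639.8,  99.3, 115. ]), array([592.2, -71. , 115. ])]
```

```bash
python3 -c "
from h import *
go(452,-295.4,140,-0.2)"
```

```text
shift [315.1 -86.3 105.3] turn 0.569 now [ 189.3 -489.6  404.1] [-3.14  -0.     0.369]
```

```bash
echo '92,60,-16,0,0.11
92,120,-33,0,0.22
92,180,-50,0,0.34
92,240,-66,0,0.45
92,300,-82,0,0.55' | python3 shift.py; python3 -c "
from h import *
go(452,-295.4,80,-0.2)"
```

```text
time: 0.72
tool_pos: [440.9, -303.6, 404.5]
tcp_rot: [-3.142, 0.0, -0.185]
contact_force: [0.9, -0.9, -0.3]
grip_width: 91.7
finger_force: 0.0
shift [  9.4 -10.1 165.5] turn 0.015 now [ 440.9 -303.6  404.5] [-3.142  0.    -0.185]
```

```bash
echo '92,9,-10,40,0.015
92,9,-10,90,0.015
92,9,-10,130,0.015
92,9,-10,150,0.015
92,9,-10,165,0.015' | python3 shift.py; echo '92,0,0,0,0
50,0,0,0,0
50,0,0,0,0
50,0,0,0,0
50,0,0,0,0' | python3 shift.py; echo '50,0,0,0,0
50,0,0,0,0
50,0,0,0,0' | python3 shift.py; python3 -c "
from h import *
go(452,-295.4,80,-0.2)"
```

```text
time: 1.35
tool_pos: [450.1, -296.7, 238.4]
tcp_rot: [-3.141, 0.001, -0.196]
contact_force: [0.3, 0.6, 0.1]
grip_width: 91.8
finger_force: 0.0
time: 1.98
tool_pos: [450.2, -296.6, 240.1]
tcp_rot: [-3.141, -0.0, -0.196]
contact_force: [-1.6, 2.9, 4.2]
grip_width: 57.7
finger_force: 30.0
time: 2.35
tool_pos: [450.2, -296.6, 240.1]
tcp_rot: [-3.141, -0.0, -0.196]
contact_force: [-0.9, 3.2, 5.5]
grip_width: 57.9
finger_force: 30.0
shift [ 1.5 -1.5  1.1] turn 0.004 now [ 450.2 -296.6  240.1] [-3.141 -0.    -0.196]
```

```bash
echo '50,0,0,-20,0
50,0,0,-60,0
50,0,0,-100,0
50,0,0,-120,0
50,0,0,-120,0' | python3 shift.py; python3 -c "
from h import *
go(410,70.8,200,-0.262)"
```

```text
time: 2.98
tool_pos: [450.3, -297.2, 360.7]
tcp_rot: [3.14, -0.003, -0.196]
contact_force: [0.7, -0.7, -2.4]
grip_width: 58.1
finger_force: 30.0
shift [-111.3 -353.     0.7] turn 0.066 now [ 450.3 -297.2  360.7] [ 3.14e+00 -3.00e-03 -1.96e-01]
```

```bash
echo '50,-6,-20,0,0.01
50,-19,-60,0,0.02
50,-32,-100,0,0.03
50,-45,-140,0,0.04
50,-57,-180,0,0.05' | python3 shift.py; echo '50,-12,-40,0,0
50,-25,-80,0,0
50,-38,-120,0,0
50,-50,-150,0,0
50,-54,-171,0,0.016' | python3 shift.py; echo '50,0,0,0,0' | python3 shift.py; python3 - <<'E'
from h import *
go(410,70.8,110,-0.262)
for n in("top","side"):
    cv2.imwrite(f"pics/{n}1.png",bot.capture(n)["color"][:,:,::-1])
s=cv2.imread("pics/side1.png");t=cv2.imread("pics/top1.png")
cv2.imwrite("pics/v1.png",np.hstack([cv2.resize(s[130:380,110:310],None,fx=2,fy=2),cv2.resize(t[180:380,180:380],None,fx=2,fy=2,)[:,:390].copy() if 0 else cv2.resize(t[180:380,180:360],(400,500))]))
E
```

```text
time: 3.6
tool_pos: [428.3, -106.9, 358.2]
tcp_rot: [-3.141, 0.003, -0.247]
contact_force: [2.2, -0.2, -2.6]
grip_width: 57.3
finger_force: 30.0
time: 4.22
tool_pos: [417.0, 71.9, 358.3]
tcp_rot: [3.141, 0.003, -0.261]
contact_force: [0.2, -0.5, -2.9]
grip_width: 58.0
finger_force: 30.0
time: 4.35
tool_pos: [417.6, 71.4, 358.5]
tcp_rot: [3.141, 0.003, -0.259]
contact_force: [-0.6, 0.2, -2.2]
grip_width: 57.8
finger_force: 30.0
shift [-6.9  2.4 89.5] turn 0.003 now [417.6  71.4 358.5] [ 3.141e+00  3.000e-03 -2.590e-01]
```

View pics/v1.png

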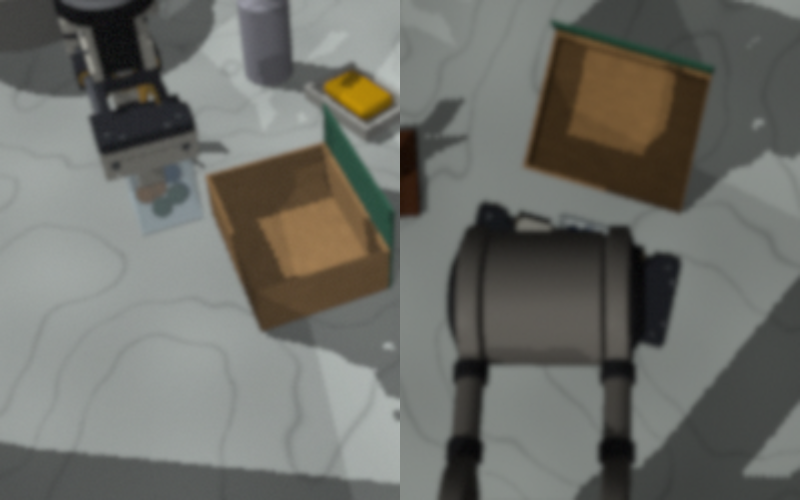

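The tumbler hangs upright in the gripper at (165,200) in the crop with the pearls inside, just robot-side of the carton. I'll lower it and push it against the wall.

```bash
echo '50,-7,2,20,0.003
50,-7,2,50,0.003
50,-7,2,80,0.003
50,-7,2,90,0.003' | python3 shift.py; echo '50,15,0,0,0
50,30,0,0,0
50,40,0,0,0
50,50,0,0,0' | python3 shift.py;python3 - <<'E'
from h import *
cv2.imwrite("pics/side2.png",bot.capture("side")["color"][:,:,::-1])
E
```

```text
time: 4.95
tool_pos: [410.7, 69.0, 268.2]
tcp_rot: [3.14, 0.004, -0.266]
contact_force: [-0.9, -0.5, -3.2]
grip_width: 57.4
finger_force: 30.0
time: 5.45
tool_pos: [457.9, 56.9, 270.0]
tcp_rot: [3.141, 0.01, -0.265]
contact_force: [-14.4, 4.3, 13.1]
grip_width: 57.8
finger_force: 30.0
```

```bash
echo '50,7,0,-4,0
50,14,0,-8,0
50,22,0,-10,0
50,31,0,-11,0' | python3 shift.py; echo '50,10,0,1,0
50,19,0,3,0
50,28,0,6,0
50,36,0,11,0' | python3 shift.py;python3 - <<'E'
from h import *
go(482.4,51.4,60,-.262)
cv2.imwrite("pics/side3.png",bot.capture("side")["color"][:,:,::-1])
s=[cv2.imread(f"pics/side{i}.png")[130:330,130:330] for i in(2,3)]
cv2.imwrite("pics/v2.png",cv2.resize(np.hstack(s),None,fx=2,fy=2))
E
```

```text
time: 6.0
tool_pos: [488.6, 48.5, 280.4]
tcp_rot: [3.141, 0.007, -0.265]
contact_force: [-8.5, 2.5, -2.7]
grip_width: 57.6
finger_force: 30.0
time: 6.5
tool_pos: [524.0, 39.0, 270.0]
tcp_rot: [3.141, 0.004, -0.265]
contact_force: [-8.1, 1.4, 3.2]
grip_width: 57.8
finger_force: 30.0
shift [-43.2  -1.1  51.2] turn -0.003 now [524.  39. 270.] [ 3.141  0.004 -0.265]
```

View pics/v2.png

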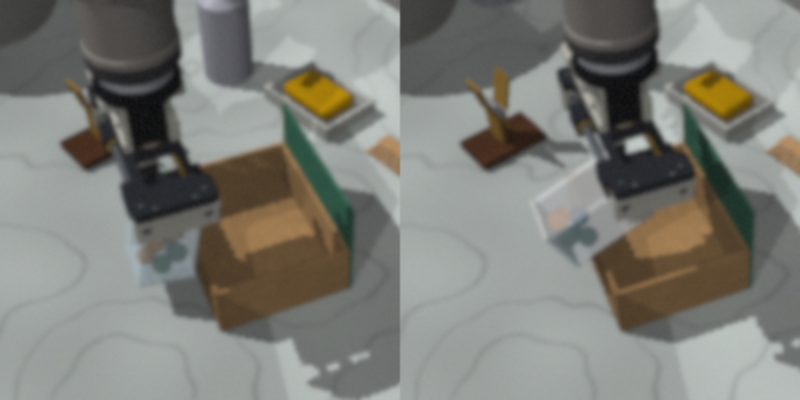

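Left crop: the tumbler has begun tilting on the wall. Right crop: it lies about 70° over, mouth toward the carton, with the pearls still at its bottom (560,220). I'll continue.

```bash
echo '50,8,0,6,0
50,15,0,12,0
50,19,0,18,0
50,22,0,23,0' | python3 shift.py; echo '50,2,0,6,0
50,4,0,11,0
50,5,0,16,0
50,5,0,16,0
50,5,0,16,0' | python3 shift.py;python3 - <<'E'
from h import *
go(482.4,51.4,60,-.262)
for n in("top","side"): cv2.imwrite(f"pics/{n}4.png",bot.capture(n)["color"][:,:,::-1])
s=cv2.imread("pics/side4.png")[130:330,130:330];t=cv2.imread("pics/top4.png")[150:350,180:380]
cv2.imwrite("pics/v3.png",cv2.resize(np.hstack([s,t]),None,fx=2,fy=2))
E
```

```text
time: 7.05
tool_pos: [546.2, 33.0, 247.8]
tcp_rot: [-3.142, 0.0, -0.265]
contact_force: [-4.3, 1.6, 5.4]
grip_width: 57.8
finger_force: 30.0
time: 7.68
tool_pos: [552.3, 31.3, 232.6]
tcp_rot: [-3.141, -0.006, -0.265]
contact_force: [3.8, -2.1, 5.8]
grip_width: 57.7
finger_force: 30.0
shift [-72.8  -1.1  13.2] turn -0.003 now [552.3  31.3 232.6] [-3.141 -0.006 -0.265]
```

View pics/v3.png

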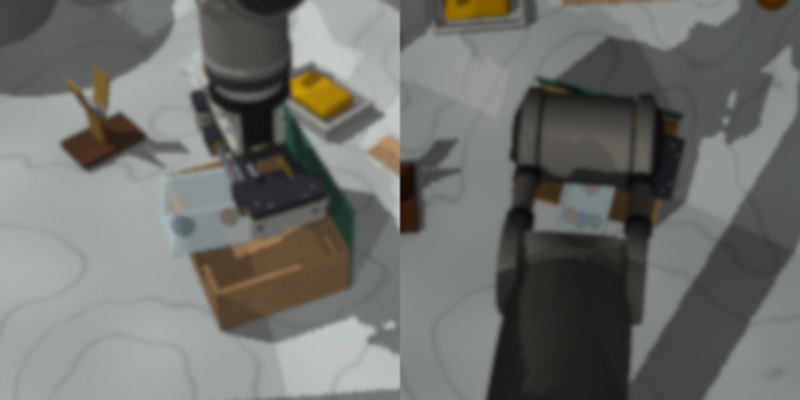

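The tumbler is now just past level, and the pearls are spread along it. I'll tilt it a bit further and wait.

```bash
echo '50,0,0,4,0
50,0,0,7,0
50,0,0,7,0
50,0,0,7,0
50,0,0,7,0' | python3 shift.py;echo '50,0,0,0,0
50,0,0,0,0
50,0,0,0,0
50,0,0,0,0' | python3 shift.py;python3 - <<'E'
from h import *
go(482.4,51.4,60,-.262)
for n in("top","side"): cv2.imwrite(f"pics/{n}5.png",bot.capture(n)["color"][:,:,::-1])
def blobs(n,i):
  im=cv2.imread(f"pics/{n}{i}.png");h=cv2.cvtColor(im,cv2.COLOR_BGR2HSV).astype(int)
  for nm,lo,hi,s in(('blue',100,130,60),('orange',4,11,110),('green',70,99,60)):
    m=((h[...,0]>=lo)&(h[...,0]<=hi)&(h[...,1]>s)).astype(np.uint8);k,_,st,c=cv2.connectedComponentsWithStats(m)
    print(n,i,nm,[(c[j].round().astype(int).tolist(),int(st[j,4])) for j in range(1,k) if st[j,4]>5 and 180<c[j][0]<350 and 150<c[j][1]<330])
for i in(4,5):
  for n in("top","side"): blobs(n,i)
E
```

```text
time: 8.4
tool_pos: [553.2, 31.1, 226.1]
tcp_rot: [-3.141, -0.01, -0.265]
contact_force: [7.2, -3.8, 5.1]
grip_width: 57.9
finger_force: 30.0
time: 8.9
tool_pos: [553.1, 31.1, 226.1]
tcp_rot: [-3.141, -0.01, -0.265]
contact_force: [8.2, -3.5, 6.9]
grip_width: 57.4
finger_force: 30.0
shift [-73.7  -1.1   6.4] turn -0.003 now [553.1  31.1 226.1] [-3.141 -0.01  -0.265]
top 4 blue []
top 4 orange []
top 4 green [([255, 191], 21), ([272, 195], 40), ([314, 206], 20)]
side 4 blue []
side 4 orange []
side 4 green [([289, 217], 516)]
top 5 blue []
top 5 orange []
top 5 green [([267, 194], 67), ([314, 206], 18), ([313, 215], 19)]
side 5 blue []
side 5 orange []
side 5 green [([289, 218], 534), ([285, 250], 34)]
```

```bash
python3 - <<'E'
from h import *
s=cv2.imread("pics/side5.png")[190:330,190:330];t=cv2.imread("pics/top5.png")[180:320,210:350]
cv2.imwrite("pics/v4.png",cv2.resize(cv2.convertScaleAbs(np.hstack([s,t]),alpha=1.5),None,fx=2.85,fy=2.85))
E
```

```text
(no output)
```

View pics/v4.png

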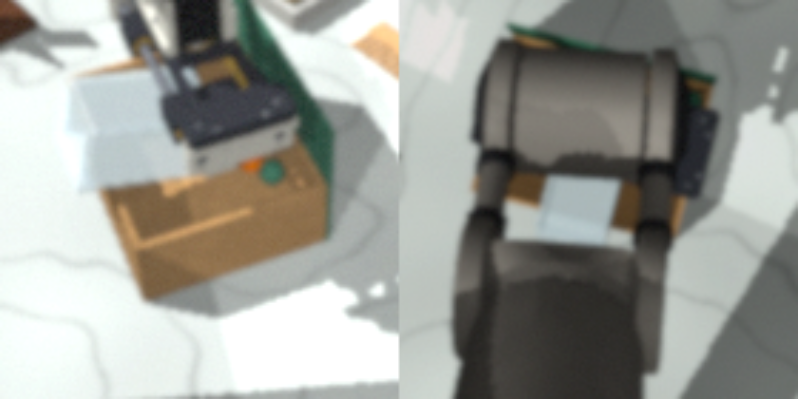

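The visible part of the tumbler is empty, and a green and an orange pearl show inside the carton at (272,172) and (252,165) in the side crop. I'll lift while it's still tilted and check by colour.

```bash
echo '50,6,0,0,0
50,-2,0,-3,0
50,6,0,-6,0
50,-2,0,-10,0' | python3 shift.py;echo '50,0,0,-25,0
50,0,0,-60,0
50,0,0,-100,0
50,0,0,-130,0
50,0,0,-130,0' | python3 shift.py;python3 - <<'E'
from h import *
for n in("top","side"): cv2.imwrite(f"pics/{n}6.png",bot.capture(n)["color"][:,:,::-1])
for n in("top","side"):
  im=cv2.imread(f"pics/{n}6.png");h=cv2.cvtColor(im,cv2.COLOR_BGR2HSV).astype(int)
  for nm,lo,hi,s in(('blue',100,130,90),('orange',0,10,150),('green',60,99,60)):
    m=((h[...,0]>=lo)&(h[...,0]<=hi)&(h[...,1]>s)).astype(np.uint8);k,_,st,c=cv2.connectedComponentsWithStats(m)
    print(n,nm,[(c[j].round().astype(int).tolist(),int(st[j,4])) for j in range(1,k) if st[j,4]>5 and 180<c[j][0]<350 and 150<c[j][1]<330])
E
```

```text
time: 9.5
tool_pos: [548.8, 32.3, 233.7]
tcp_rot: [-3.142, -0.001, -0.265]
contact_force: [0.1, 0.1, -1.6]
grip_width: 57.6
finger_force: 30.0
time: 10.12
tool_pos: [548.4, 32.6, 365.8]
tcp_rot: [-3.141, -0.004, -0.265]
contact_force: [0.2, 0.6, -2.5]
grip_width: 57.7
finger_force: 30.0
top blue []
top orange [([183, 244], 26)]
top green [([316, 206], 17)]
side blue [([266, 228], 39), ([278, 237], 31)]
side orange []
side green [([290, 220], 574), ([285, 250], 39)]
```

```bash
python3 -c "
from h import *
print(bot.get_obs()['joint_positions'].round(2)); go(495.6,-169.6,207,-1.833)"; echo '50,0,40,0,0.18
50,-10,80,0,0.36
50,-20,120,0,0.54
50,-20,160,0,0.72
50,-10,190,0,0.9' | python3 shift.py
```

```text
[-0.08  0.42  1.52 -0.    1.2   1.76]
shift [  2.6 208.8  -3.2] turn 1.568 now [547.8  32.6 362.7] [ 3.141e+00  2.000e-03 -2.650e-01]
time: 10.85
tool_pos: [487.7, -149.3, 361.8]
tcp_rot: [3.139, 0.003, -1.172]
contact_force: [0.8, 0.0, -2.1]
grip_width: 58.0
finger_force: 30.0
```

```bash
python3 -c "
from h import *
print(bot.get_obs()['joint_positions'].round(2)); go(495.6,-169.6,207,-1.833)"; echo '50,0,0,0,0.18
50,0,0,0,0.36
50,0,0,0,0.54
50,0,0,0,0.66' | python3 shift.py; python3 - <<'E'
from h import *
go(495.6,-169.6,80,-1.833)
for n in("top","side"): cv2.imwrite(f"pics/{n}7.png",bot.capture(n)["color"][:,:,::-1])
for n in("top","side"):
  im=cv2.imread(f"pics/{n}7.png");h=cv2.cvtColor(im,cv2.COLOR_BGR2HSV).astype(int)
  for nm,lo,hi,s in(('blue',100,130,90),('orange',0,10,150),('green',60,99,60)):
    m=((h[...,0]>=lo)&(h[...,0]<=hi)&(h[...,1]>s)).astype(np.uint8);k,_,st,c=cv2.connectedComponentsWithStats(m)
    print(n,nm,[(c[j].round().astype(int).tolist(),int(st[j,4])) for j in range(1,k) if st[j,4]>5 and 180<c[j][0]<350 and 150<c[j][1]<330])
s=cv2.imread("pics/side7.png")[190:390,190:390];t=cv2.imread("pics/top7.png")[150:350,220:420]
cv2.imwrite("pics/v5.png",cv2.resize(cv2.convertScaleAbs(np.hstack([s,t]),alpha=1.5),None,fx=2,fy=2))
E
```

```text
[-0.45  0.36  1.63 -0.    1.16  2.3 ]
shift [21.7  0.6 -4.2] turn 0.661 now [ 487.7 -149.3  361.8] [ 3.139e+00  3.000e-03 -1.172e+00]
time: 11.35
tool_pos: [488.5, -148.1, 361.5]
tcp_rot: [3.137, 0.001, -1.83]
contact_force: [0.7, 0.3, -1.7]
grip_width: 57.4
finger_force: 30.0
shift [ 19.  -12.9 122.5] turn 0.003 now [ 488.5 -148.1  361.5] [ 3.137e+00  1.000e-03 -1.830e+00]
top blue [([262, 208], 29), ([278, 206], 28)]
top orange [([183, 237], 21), ([183, 246], 43)]
top green [([285, 198], 174), ([292, 210], 26), ([312, 215], 24)]
side blue []
side orange []
side green []
```

View pics/v5.png

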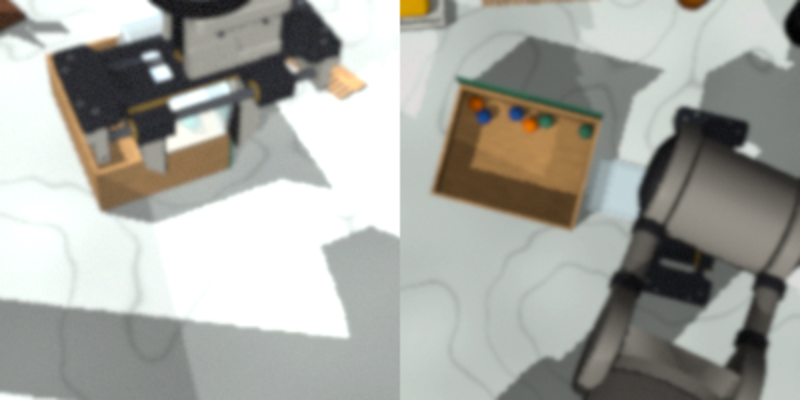

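The top crop shows all six pearls in the carton, near (475,103) to (587,130). The tumbler is empty and still about level, with its bottom pointing to the carton's -y wall at (590,185). I'll tip it back upright against that wall, first moving the bottom in front of it.

```bash
echo '50,19,-12,40,0
50,19,-12,80,0
50,19,-12,120,0
50,19,-12,138,0
50,19,-12,138,0' | python3 shift.py; echo '50,-12,0,0,0
50,-24,0,0,0
50,-33,0,-3,0
50,-38,0,-10,0' | python3 shift.py; cat >> h.py <<'E'
def uv():
    o=bot.get_obs();d=o['tool_pos']-[550,33.3,159];print('u,v,z',round(d[0]*.966-d[1]*.259,1),round(d[0]*.259+d[1]*.966,1),round(d[2],1))
E
python3 -c "
from h import *
uv()"
```

```text
time: 12.08
tool_pos: [495.0, -169.2, 223.5]
tcp_rot: [3.136, 0.001, -1.823]
contact_force: [-0.1, 0.1, -0.8]
grip_width: 57.8
finger_force: 30.0
time: 12.58
tool_pos: [505.6, -131.9, 236.3]
tcp_rot: [-3.141, -0.0, -1.824]
contact_force: [0.4, 0.3, -1.1]
grip_width: 58.0
finger_force: 30.0
u,v,z -0.1 -171.1 77.3
```

```bash
echo '50,15,0,0,0
50,30,0,5,0
50,30,0,27,0
50,30,0,27,0' | python3 shift.py; echo '50,-10,0,0,0
50,-20,0,0,0
50,-24,0,0,0
50,-28,0,0,0' | python3 shift.py;python3 -c "
from h import *
uv()"
```

```text
time: 13.08
tool_pos: [496.8, -162.9, 207.2]
tcp_rot: [3.138, 0.001, -1.827]
contact_force: [0.3, 0.2, -1.3]
grip_width: 57.8
finger_force: 30.0
time: 13.58
tool_pos: [503.9, -139.5, 210.3]
tcp_rot: [-3.141, -0.01, -1.822]
contact_force: [-17.9, -38.4, 5.4]
grip_width: 57.6
finger_force: 30.0
u,v,z 0.2 -178.9 51.3
```

```bash
echo '50,2,0,-4,0
50,2,0,-10,0
50,1,0,-16,0
50,0,0,-22,0' | python3 shift.py;python3 -c "
from h import *
uv()"
```

```text
time: 14.08
tool_pos: [504.8, -135.2, 231.2]
tcp_rot: [-3.141, -0.002, -1.824]
contact_force: [-1.1, -6.8, -5.3]
grip_width: 57.9
finger_force: 30.0
u,v,z 0.0 -174.5 72.2
```

```bash
echo '50,-5,0,-5,0
50,-7,0,-11,0
50,-9,0,-15,0
50,-13,0,-22,0' | python3 shift.py;python3 -c "
from h import *
uv()"
```

```text
time: 14.58
tool_pos: [508.1, -122.7, 253.3]
tcp_rot: [-3.141, -0.003, -1.825]
contact_force: [-2.0, -7.5, -4.0]
grip_width: 58.2
finger_force: 30.0
u,v,z -0.1 -161.6 94.3
```

```bash
echo '50,-4,0,-9,0
50,-8,0,-17,0
50,-14,0,-24,0
50,-20,0,-30,0' | python3 shift.py;python3 -c "
from h import *
uv()"; echo '50,-6,0,-5,0
50,-12,0,-10,0
50,-18,0,-13,0
50,-25,0,-16,0' | python3 shift.py;python3 - <<'E'
from h import *
uv()
for n in("top","side"): cv2.imwrite(f"pics/{n}8.png",bot.capture(n)["color"][:,:,::-1])
E
```

```text
time: 15.08
tool_pos: [513.3, -102.1, 283.3]
tcp_rot: [-3.141, 0.0, -1.825]
contact_force: [-1.1, 0.3, -1.6]
grip_width: 57.6
finger_force: 30.0
u,v,z -0.3 -140.3 124.3
time: 15.58
tool_pos: [519.6, -78.3, 298.8]
tcp_rot: [3.141, -0.0, -1.825]
contact_force: [1.0, 0.3, -1.4]
grip_width: 57.5
finger_force: 30.0
u,v,z -0.5 -115.7 139.8
```

```bash
python3 - <<'E'
from h import *
W=lambda u,v,z:np.array([550+.966*u+.259*v,33.3-.259*u+.966*v,z])
a=cv2.imread("pics/top8.png").astype(int);b=cv2.imread("pics/top0.png").astype(int)
p0=proj('top',W(0,-120,110));p1=proj('top',W(0,10,110));print(p0,p1)
for k in np.linspace(0,1,36):
    x,y=(p0+(p1-p0)*k).round().astype(int);print(x,y,a[y,x],b[y,x])
E
```

```text
[326.80064036 239.28309697] [273.10434551 225.66082616]
327 239 [ 92  98 100] [128 131 126]
325 239 [ 91  97 100] [90 93 89]
324 239 [ 92  97 100] [80 82 79]
322 238 [ 91  97 100] [74 76 73]
321 238 [ 91  97 101] [74 77 74]
319 237 [ 92  97 101] [78 81 78]
318 237 [ 92  98 101] [78 81 77]
316 237 [ 92  98 101] [78 81 77]
315 236 [ 92  97 101] [77 81 80]
313 236 [84 90 92] [59 77 92]
311 235 [63 66 67] [41 68 91]
310 235 [68 72 73] [43 71 95]
308 235 [88 93 97] [44 73 97]
307 234 [ 92  98 101] [42 71 96]
305 234 [ 94  99 102] [43 73 98]
304 233 [ 95 100 104] [43 73 98]
302 233 [84 89 91] [ 45  75 100]
301 233 [66 71 73] [44 73 99]
299 232 [33 32 32] [43 73 99]
298 232 [27 26 26] [44 73 99]
296 231 [41 42 41] [44 74 99]
295 231 [70 72 69] [ 45  75 101]
293 231 [102 107 103] [ 49  82 109]
292 230 [107 115 115] [ 50  85 114]
290 230 [ 95 115 129] [ 52  87 116]
288 230 [ 61  95 124] [ 52  85 114]
287 229 [ 56  91 121] [ 51  83 111]
285 229 [ 53  89 118] [ 49  82 109]
284 228 [ 55  89 119] [ 50  82 109]
282 228 [ 54  90 120] [ 48  82 109]
281 228 [ 54  90 119] [ 49  81 109]
279 227 [ 54  89 119] [ 49  82 109]
278 227 [ 55  89 120] [ 49  82 109]
276 226 [ 53  88 117] [ 48  81 108]
275 226 [ 54  88 118] [ 48  80 107]
273 226 [ 54  89 118] [ 48  81 108]
```

```bash
echo '50,25,0,0,0
50,60,0,0,0
50,70,0,25,0
50,70,0,52,0
50,70,0,52,0' | python3 shift.py; echo '50,-8,0,0,0
50,-14,0,0,0
50,-18,0,0,0
50,-18,0,0,0' | python3 shift.py;python3 -c "
from h import *
uv()"
```

```text
time: 16.3
tool_pos: [501.1, -146.4, 245.0]
tcp_rot: [3.137, 0.001, -1.826]
contact_force: [0.5, -0.0, -1.5]
grip_width: 57.9
finger_force: 30.0
time: 16.8
tool_pos: [506.6, -128.5, 247.1]
tcp_rot: [-3.141, -0.0, -1.824]
contact_force: [0.1, -0.4, -2.4]
grip_width: 57.9
finger_force: 30.0
u,v,z -0.0 -167.6 88.1
```

```bash
echo '50,-3,0,0,0
50,-6,0,0,0
50,-9,0,0,0' | python3 shift.py;python3 -c "
from h import *
uv()";  echo '50,-3,0,-1,0
50,-5,0,-5,0
50,-8,0,-9,0' | python3 shift.py;python3 -c "
from h import *
uv()"
```

```text
time: 17.18
tool_pos: [508.3, -122.1, 247.1]
tcp_rot: [-3.141, -0.005, -1.824]
contact_force: [-9.1, -21.7, 3.6]
grip_width: 57.8
finger_force: 30.0
u,v,z 0.0 -160.9 88.1
time: 17.55
tool_pos: [510.2, -114.7, 256.0]
tcp_rot: [-3.142, -0.005, -1.825]
contact_force: [-4.5, -12.3, -2.6]
grip_width: 57.8
finger_force: 30.0
u,v,z -0.1 -153.3 97.0
```

```bash
echo '50,-6,0,-5,0
50,-10,0,-9,0
50,-14,0,-13,0' | python3 shift.py;python3 -c "
from h import *
uv()";  echo '50,-5,0,-5,0
50,-10,0,-9,0
50,-15,0,-13,0' | python3 shift.py;python3 -c "
from h import *
uv()"
```

```text
time: 17.92
tool_pos: [514.0, -100.5, 269.0]
tcp_rot: [-3.141, -0.004, -1.825]
contact_force: [-4.0, -9.3, -0.4]
grip_width: 58.0
finger_force: 30.0
u,v,z -0.2 -138.6 110.0
time: 18.3
tool_pos: [517.9, -85.8, 282.1]
tcp_rot: [-3.141, -0.003, -1.825]
contact_force: [-1.8, -7.3, 0.4]
grip_width: 57.7
finger_force: 30.0
u,v,z -0.1 -123.4 123.1
```

```bash
echo '50,-6,0,-4,0
50,-11,0,-6,0
50,-17,0,-8,0' | python3 shift.py;python3 -c "
from h import *
uv()";  echo '50,-6,0,-2,0
50,-12,0,-3,0
50,-18,0,-4,0' | python3 shift.py;python3 -c "
from h import *
uv()"
```

```text
time: 18.68
tool_pos: [521.1, -71.3, 289.6]
tcp_rot: [3.141, 0.006, -1.821]
contact_force: [-0.2, 0.1, -2.0]
grip_width: 57.6
finger_force: 30.0
u,v,z -0.8 -108.5 130.6
time: 19.05
tool_pos: [523.4, -61.8, 293.6]
tcp_rot: [-3.141, 0.016, -1.812]
contact_force: [0.2, -0.2, -1.2]
grip_width: 57.8
finger_force: 30.0
u,v,z -1.1 -98.7 134.6
```

```bash
echo '50,15,0,0,0
50,45,0,-10,0
50,80,0,-15,0
50,95,0,-15,0
50,95,0,-15,0' | python3 shift.py; python3 - <<'E'
from h import *
uv()
W=lambda u,v,z:np.array([550+.966*u+.259*v,33.3-.259*u+.966*v,z])
for n in("top","side"): cv2.imwrite(f"pics/{n}9.png",bot.capture(n)["color"][:,:,::-1])
a=cv2.imread("pics/top9.png").astype(int);b=cv2.imread("pics/top0.png").astype(int)
for k in range(-180,-70,4):
    x,y=proj('top',W(0,k,100)).round().astype(int);print(k,x,y,a[y,x],b[y,x])
E
```

```text
time: 19.68
tool_pos: [500.3, -155.5, 306.8]
tcp_rot: [-3.141, 0.016, -1.814]
contact_force: [-0.8, 0.3, -1.6]
grip_width: 58.0
finger_force: 30.0
u,v,z 0.8 -195.3 147.8
-180 351 246 [89 95 98] [125 129 124]
-176 350 245 [87 92 95] [127 130 126]
-172 348 245 [66 70 73] [132 136 131]
-168 346 244 [30 28 29] [132 136 131]
-164 345 244 [24 23 23] [133 137 131]
-160 343 244 [32 32 30] [133 136 131]
-156 341 243 [95 94 86] [134 138 132]
-152 340 243 [116 114 104] [134 137 131]
-148 338 242 [124 122 111] [134 137 131]
-144 336 242 [123 122 111] [134 137 132]
-140 335 241 [122 121 110] [134 137 132]
-136 333 241 [124 122 111] [134 137 133]
-132 332 241 [124 122 112] [134 137 132]
-128 330 240 [130 129 120] [135 138 134]
-124 328 240 [142 144 138] [134 137 132]
-120 327 239 [139 142 137] [128 131 126]
-116 325 239 [ 98 100  97] [90 93 89]
-112 323 239 [83 85 82] [76 78 76]
-108 322 238 [80 83 80] [74 76 73]
-104 320 238 [83 86 82] [76 79 75]
-100 318 237 [85 89 85] [78 81 77]
-96 317 237 [85 89 85] [78 81 77]
-92 315 236 [83 88 86] [77 81 80]
-88 313 236 [ 65  85 101] [59 77 92]
-84 312 236 [ 52  79 101] [46 71 92]
-80 310 235 [ 47  78 104] [43 71 95]
-76 308 235 [ 48  80 106] [44 73 97]
-72 307 234 [ 48  79 105] [42 71 96]
```

```bash
echo '50,-25,0,10,-0.15
50,-45,0,22,-0.15
50,-45,0,22,-0.15' | python3 shift.py; echo '50,-7,-1,0,0
50,-14,-2,0,0
50,-20,-3,0,0
50,-25,-4,0,0' | python3 shift.py;python3 -c "
from h import *
uv();print(bot.get_obs()['joint_positions'][5], bot.get_obs()['tcp_rot'])"
```

```text
time: 20.15
tool_pos: [511.5, -108.3, 284.9]
tcp_rot: [-3.141, 0.017, -1.659]
contact_force: [-0.3, -0.0, -2.5]
grip_width: 58.1
finger_force: 30.0
time: 20.65
tool_pos: [517.8, -85.7, 286.4]
tcp_rot: [-3.138, 0.016, -1.662]
contact_force: [-0.1, 0.6, -1.7]
grip_width: 58.0
finger_force: 30.0
u,v,z -0.3 -123.3 127.4
2.9075410643585085 [-3.13806839  0.01583877 -1.66189624]
```

```bash
echo '50,-4,-1,0,0
50,-8,-1,0,0
50,-11,-2,0,0' | python3 shift.py;python3 -c "
from h import *
uv()"
```

```text
time: 21.02
tool_pos: [520.7, -75.0, 286.3]
tcp_rot: [-3.139, 0.016, -1.662]
contact_force: [0.2, 0.3, -1.7]
grip_width: 57.8
finger_force: 30.0
u,v,z -0.2 -112.2 127.3
```

```bash
echo '50,-5,-1,0,0
50,-10,-2,0,0
50,-14,-2,0,0' | python3 shift.py;python3 - <<'E'
from h import *
uv()
W=lambda u,v,z:np.array([550+.966*u+.259*v,33.3-.259*u+.966*v,z])
a=bot.capture("top")["color"][:,:,::-1].astype(int);b=cv2.imread("pics/top9.png").astype(int)
cv2.imwrite("pics/top10.png",a)
cv2.imwrite("pics/side10.png",bot.capture("side")["color"][:,:,::-1])
for k in range(-80,10,4):
    x,y=proj('top',W(0,k,100)).round().astype(int);print(k,x,y,a[y,x],b[y,x])
E
```

```text
time: 21.4
tool_pos: [524.1, -61.1, 286.6]
tcp_rot: [-3.138, 0.016, -1.662]
contact_force: [0.2, 0.4, -2.4]
grip_width: 57.9
finger_force: 30.0
u,v,z -0.6 -97.9 127.6
-80 310 235 [ 91  98 100] [ 47  78 104]
-76 308 235 [ 91  97 100] [ 48  80 106]
-72 307 234 [ 91  98 100] [ 48  79 105]
-68 305 234 [89 95 98] [ 47  79 106]
-64 304 234 [82 87 90] [ 48  80 107]
-60 302 233 [59 63 64] [ 48  81 107]
-56 300 233 [81 86 89] [ 48  81 108]
-52 299 232 [90 96 99] [ 48  81 108]
-48 297 232 [ 92  99 102] [ 49  81 108]
-44 295 231 [ 94  99 102] [ 50  82 110]
-40 294 231 [89 95 98] [ 52  85 114]
-36 292 231 [59 62 64] [ 55  92 121]
-32 290 230 [29 28 28] [ 57  94 125]
-28 289 230 [26 24 24] [ 58  94 125]
-24 287 229 [32 46 60] [ 55  90 121]
-20 286 229 [42 69 91] [ 55  89 119]
-16 284 229 [ 55  89 119] [ 54  89 118]
-12 282 228 [ 54  90 120] [ 53  89 118]
-8 281 228 [ 55  90 120] [ 54  89 119]
-4 279 227 [ 55  89 120] [ 53  89 118]
0 277 227 [ 53  89 119] [ 54  88 118]
4 276 226 [ 55  89 118] [ 53  88 117]
8 274 226 [ 55  89 119] [ 54  88 117][ WARN:0@1.763] global loadsave.cpp:1063 imwrite_ Unsupported depth image for selected encoder is fallbacked to CV_8U.
```

```bash
echo '50,20,3,-14,0
50,60,10,-14,0
50,80,13,0,0
50,80,13,24,0
50,80,13,24,0' | python3 shift.py; echo '50,-10,-2,0,0
50,-18,-3,0,0
50,-22,-4,0,0
50,-26,-4,0,0' | python3 shift.py;python3 -c "
from h import *
uv()"
```

```text
time: 22.12
tool_pos: [503.2, -139.6, 259.9]
tcp_rot: [3.141, 0.017, -1.663]
contact_force: [-0.6, 1.1, -0.9]
grip_width: 58.0
finger_force: 30.0
time: 22.62
tool_pos: [510.4, -113.4, 262.1]
tcp_rot: [-3.138, 0.016, -1.661]
contact_force: [-0.1, -0.1, -1.5]
grip_width: 57.7
finger_force: 30.0
u,v,z -0.2 -152.0 103.1
```

```bash
echo '50,-4,-1,0,0
50,-8,-1,0,0' | python3 shift.py;python3 -c "
from h import *
uv()";echo '50,-4,-1,0,0
50,-8,-1,-2,0' | python3 shift.py;python3 -c "
from h import *
uv()"
```

```text
time: 22.88
tool_pos: [512.1, -106.7, 262.1]
tcp_rot: [-3.138, 0.014, -1.661]
contact_force: [-2.9, -12.8, 1.6]
grip_width: 58.1
finger_force: 30.0
u,v,z -0.4 -145.1 103.1
time: 23.12
tool_pos: [513.1, -100.9, 264.9]
tcp_rot: [-3.139, 0.01, -1.661]
contact_force: [-8.4, -17.2, 6.4]
grip_width: 57.8
finger_force: 30.0
u,v,z -0.9 -139.2 105.9
```

```bash
echo '50,-4,-1,-3,0
50,-8,-1,-7,0' | python3 shift.py;python3 -c "
from h import *
uv()";echo '50,-5,-1,-4,0
50,-9,-2,-7,0' | python3 shift.py;python3 -c "
from h import *
uv()"
```

```text
time: 23.38
tool_pos: [515.1, -92.4, 271.7]
tcp_rot: [-3.138, 0.012, -1.662]
contact_force: [-1.7, -9.3, 2.4]
grip_width: 57.9
finger_force: 30.0
u,v,z -1.1 -130.4 112.7
time: 23.62
tool_pos: [518.1, -83.4, 279.1]
tcp_rot: [-3.137, 0.012, -1.662]
contact_force: [-3.1, -9.0, 1.5]
grip_width: 57.4
finger_force: 30.0
u,v,z -0.6 -121.0 120.1
```

```bash
echo '50,-6,-1,-2,0
50,-11,-2,-4,0' | python3 shift.py;python3 -c "
from h import *
uv()";echo '50,-6,-1,-1,0
50,-11,-2,-3,0' | python3 shift.py;python3 -c "
from h import *
uv();print(bot.get_obs()['joint_positions'][5])"
```

```text
time: 23.88
tool_pos: [520.7, -72.5, 283.0]
tcp_rot: [-3.139, 0.012, -1.662]
contact_force: [-3.6, -8.5, 2.5]
grip_width: 57.8
finger_force: 30.0
u,v,z -0.9 -109.8 124.0
time: 24.12
tool_pos: [523.9, -61.6, 286.3]
tcp_rot: [-3.138, 0.013, -1.662]
contact_force: [-3.6, -8.0, 3.4]
grip_width: 57.8
finger_force: 30.0
u,v,z -0.7 -98.4 127.3
2.958355908127947
```

```bash
echo '50,-6,-1,0,0
50,-12,-2,0,0' | python3 shift.py;python3 -c "
from h import *
uv()";echo '50,-6,-1,1,0
50,-12,-2,2,0' | python3 shift.py;python3 - <<'E'
from h import *
uv();print(bot.get_obs()['joint_positions'][5])
for n in("top","side"): cv2.imwrite(f"pics/{n}11.png",bot.capture(n)["color"][:,:,::-1])
E
```

```text
time: 24.38
tool_pos: [526.5, -49.6, 286.5]
tcp_rot: [-3.14, 0.013, -1.662]
contact_force: [-5.5, -6.9, 5.1]
grip_width: 57.9
finger_force: 30.0
u,v,z -1.2 -86.1 127.5
time: 24.62
tool_pos: [529.6, -37.5, 284.7]
tcp_rot: [-3.14, 0.014, -1.662]
contact_force: [-5.3, -4.9, 6.4]
grip_width: 58.1
finger_force: 30.0
u,v,z -1.4 -73.7 125.7
3.005014365993222
```

```bash
echo '50,0,0,-20,0
50,0,0,-50,0
50,5,0,-70,0' | python3 shift.py;python3 -c "
from h import *
go(460,-290,100,-1.662)"
```

```text
time: 25.1
tool_pos: [529.5, -42.7, 355.2]
tcp_rot: [-3.137, 0.016, -1.662]
contact_force: [0.8, 0.3, -1.2]
grip_width: 57.9
finger_force: 30.0
shift [254.   47.2  91.9] turn 0.0 now [529.5 -42.7 355.2] [-3.137  0.016 -1.662]
```

```bash
echo '50,30,6,0,0
50,85,16,0,0
50,140,27,0,0
50,195,38,0,0
50,245,46,0,0' | python3 shift.py;echo '50,9,1,25,0
50,9,1,55,0
50,9,1,80,0
50,9,1,92,0
50,9,1,92,0' | python3 shift.py; python3 - <<'E'
from h import *
go(460,-290,76,-1.662)
W=lambda p:proj('top',p)
for n in("top","side"): cv2.imwrite(f"pics/{n}12.png",bot.capture(n)["color"][:,:,::-1])
s=cv2.imread("pics/side12.png").astype(int);b=cv2.imread("pics/side0.png").astype(int)
p=proj('side',np.array([460,-290,60.]));q=proj('side',np.array([460,-290,0.]));print(p,q)
for k in np.linspace(0,1.2,24):
    x,y=(p+(q-p)*k).round().astype(int);print(x,y,s[y,x],end=';') if y<420 else 0
E
```

```text
time: 25.72
tool_pos: [460.6, -284.4, 349.9]
tcp_rot: [-3.138, 0.016, -1.662]
contact_force: [1.4, -0.6, -2.1]
grip_width: 58.0
finger_force: 30.0
time: 26.35
tool_pos: [460.0, -290.0, 257.3]
tcp_rot: [-3.139, 0.017, -1.662]
contact_force: [-0.1, 0.3, -1.2]
grip_width: 57.9
finger_force: 30.0
shift [ 0.4  0.1 22.3] turn 0.0 now [ 460.  -290.   257.3] [-3.139  0.017 -1.662]
[331.58641895 382.52806023] [328.8614803  399.01128299]
332 383 [40 37 36];331 383 [38 36 34];331 384 [37 35 35];331 385 [39 35 35];331 386 [39 36 34];331 387 [62 59 56];331 388 [101  99  91];331 389 [144 140 129];330 389 [108 105  96];330 390 [151 146 135];330 391 [179 173 158];330 392 [190 185 169];330 393 [195 189 173];330 394 [194 190 173];330 395 [197 191 174];329 395 [195 191 173];329 396 [196 192 175];329 397 [196 191 174];329 398 [196 191 173];329 399 [193 191 174];329 400 [195 192 174];329 401 [195 192 174];328 401 [195 191 174];328 402 [193 190 173];
```

```bash
echo '50,0,0,5,0
50,0,0,10,0
50,0,0,13,0' | python3 shift.py; echo '50,0,0,3,0
50,0,0,6,0' | python3 shift.py; echo '50,0,0,2,0
50,0,0,4,0' | python3 shift.py
```

```text
time: 26.82
tool_pos: [460.0, -289.9, 244.5]
tcp_rot: [-3.139, 0.016, -1.662]
contact_force: [-0.4, -0.2, -2.2]
grip_width: 57.9
finger_force: 30.0
time: 27.08
tool_pos: [460.1, -289.8, 238.5]
tcp_rot: [-3.138, 0.016, -1.662]
contact_force: [-0.2, -0.1, -1.9]
grip_width: 58.3
finger_force: 30.0
time: 27.32
tool_pos: [460.1, -289.8, 234.6]
tcp_rot: [-3.138, 0.016, -1.662]
contact_force: [-0.3, -0.3, -1.1]
grip_width: 57.7
finger_force: 30.0
```

```bash
echo '50,0,0,2,0
50,0,0,3,0' | python3 shift.py; echo '50,0,0,2,0
50,0,0,3,0' | python3 shift.py
```

```text
time: 27.58
tool_pos: [460.1, -289.7, 231.6]
tcp_rot: [-3.138, 0.016, -1.662]
contact_force: [-0.2, 0.5, -1.9]
grip_width: 58.0
finger_force: 30.0
time: 27.82
tool_pos: [460.1, -289.7, 228.6]
tcp_rot: [-3.139, 0.016, -1.662]
contact_force: [-0.6, 0.4, -1.7]
grip_width: 58.1
finger_force: 30.0
```

```bash
echo '50,0,0,1,0
50,0,0,2,0' | python3 shift.py
```

```text
time: 28.08
tool_pos: [460.2, -289.6, 226.7]
tcp_rot: [-3.138, 0.016, -1.662]
contact_force: [-0.2, 0.0, -1.4]
grip_width: 57.9
finger_force: 30.0
```

```bash
echo '50,0,0,2,0
50,0,0,3,0' | python3 shift.py; echo '50,0,0,2,0
50,0,0,3,0' | python3 shift.py; python3 -c "
from h import *
for n in('top','side'): cv2.imwrite(f'pics/{n}13.png',bot.capture(n)['color'][:,:,::-1])
s=cv2.imread('pics/side13.png');h=cv2.cvtColor(s,cv2.COLOR_BGR2HSV)
d=cv2.absdiff(s,cv2.imread('pics/side11.png')).max(2)
print(h[380:420:4,290:390:10].tolist())" | head -c 3500
```

```text
time: 28.32
tool_pos: [460.2, -289.5, 225.6]
tcp_rot: [-3.138, 0.015, -1.662]
contact_force: [-5.0, 4.3, 21.2]
grip_width: 57.8
finger_force: 30.0
time: 28.58
tool_pos: [460.2, -289.2, 225.1]
tcp_rot: [-3.137, 0.015, -1.661]
contact_force: [-9.7, 10.6, 39.5]
grip_width: 57.9
finger_force: 30.0
[[[113, 41, 56], [113, 41, 50], [120, 36, 49], [120, 28, 54], [98, 25, 110], [105, 24, 63], [96, 25, 154], [98, 19, 165], [70, 6, 131], [72, 10, 130]], [[111, 46, 56], [107, 32, 56], [110, 32, 48], [115, 34, 45], [102, 26, 99], [99, 26, 127], [94, 23, 156], [98, 24, 161], [78, 10, 129], [72, 10, 129]], [[109, 37, 55], [113, 40, 51], [115, 29, 53], [105, 46, 33], [114, 33, 39], [96, 22, 184], [92, 21, 156], [96, 25, 164], [75, 12, 128], [72, 10, 128]], [[110, 28, 54], [108, 46, 56], [120, 27, 38], [110, 21, 36], [115, 40, 38], [96, 22, 183], [92, 25, 156], [93, 20, 152], [75, 8, 126], [68, 8, 126]], [[111, 26, 68], [113, 38, 53], [21, 84, 58], [113, 28, 36], [95, 31, 49], [97, 24, 184], [98, 26, 185], [83, 8, 125], [80, 6, 125], [83, 8, 126]], [[113, 34, 60], [110, 26, 58], [130, 14, 55], [114, 34, 38], [98, 26, 186], [97, 24, 184], [95, 19, 157], [83, 8, 126], [80, 6, 124], [83, 8, 124]], [[107, 37, 62], [110, 28, 55], [80, 7, 112], [100, 29, 79], [99, 27, 189], [99, 25, 202], [80, 6, 125], [75, 8, 124], [83, 8, 123], [72, 10, 125]], [[96, 13, 96], [109, 42, 49], [75, 10, 214], [96, 26, 187], [100, 29, 187], [96, 17, 146], [83, 8, 123], [75, 8, 122], [75, 9, 120], [72, 10, 123]], [[80, 9, 180], [24, 14, 89], [70, 7, 215], [97, 24, 191], [95, 24, 182], [72, 10, 128], [70, 6, 124], [75, 8, 122], [78, 11, 121], [80, 6, 121]], [[78, 7, 191], [30, 16, 114], [80, 7, 215], [83, 11, 207], [85, 11, 137], [72, 10, 127], [78, 10, 122], [68, 8, 121], [68, 9, 120], [72, 11, 120]]]
```

```bash
echo '50,0,0,-3,0
50,0,0,-4,0' | python3 shift.py; python3 - <<'E'
from h import *
o=bot.get_obs();y=o['tcp_rot'][2];X=np.array([np.cos(y),np.sin(y),0]);Y=np.array([-X[1],X[0],0]);c=np.array([*o['tool_pos'][:2],0])+10*X
print(o['tool_pos'],o['moment'])
im={n:bot.capture(n)['color'][:,:,::-1].copy() for n in('top','side')}
for n in im:
    cv2.imwrite(f'pics/{n}14.png',im[n])
    print(n,[proj(n,c+29*a*X+29*b*Y+[0,0,z]).round().astype(int).tolist() for z in(0,95) for a,b in((1,1),(1,-1),(-1,-1),(-1,1))])
g=cv2.cvtColor(im['side'],cv2.COLOR_BGR2GRAY)
for s in cv2.createLineSegmentDetector().detect(g[330:,280:400])[0][:,0]:
    if np.hypot(s[0]-s[2],s[1]-s[3])>9: print((s+[280,330,280,330]).round().astype(int).tolist(), end=' ')
E
```

```text
time: 28.92
tool_pos: [460.3, -289.6, 225.5]
tcp_rot: [-3.137, 0.015, -1.662]
contact_force: [0.9, 1.2, 2.2]
grip_width: 57.6
finger_force: 30.0
[ 460.32000522 -289.55073726  225.49272928] [ 0.33213529  0.02331894 -0.03960166]
top [[423, 252], [422, 275], [398, 273], [400, 250], [432, 252], [431, 277], [406, 275], [408, 250]]
side [[358, 410], [329, 431], [307, 398], [336, 379], [366, 383], [334, 406], [310, 371], [341, 351]]
[386, 353, 379, 365] [285, 358, 303, 348] [312, 403, 300, 411] [302, 351, 316, 342] [320, 346, 311, 330] [315, 401, 315, 411] [333, 396, 317, 407] [332, 386, 333, 396] [297, 419, 279, 393] [340, 373, 329, 380] [364, 368, 333, 389] [336, 356, 335, 366] [330, 370, 317, 353] [361, 351, 337, 357] [330, 384, 355, 367] [312, 360, 322, 376] [397, 342, 395, 357] [375, 330, 361, 352] [377, 365, 366, 374] [281, 350, 293, 351] [382, 366, 398, 368] [359, 358, 376, 346] [375, 343, 387, 336] [339, 369, 354, 360] [368, 385, 359, 373] [334, 359, 325, 349] [326, 417, 367, 387] [317, 331, 342, 341] [352, 365, 342, 373] [342, 339, 357, 340] [348, 335, 331, 331] [357, 340, 367, 335] [323, 352, 330, 361] [350, 396, 344, 386] [282, 346, 293, 331] [297, 331, 286, 347] [305, 385, 291, 365] [341, 346, 353, 346]
```

```bash
python3 - <<'E'
from h import *
for n,(x0,x1,y0,y1) in {'side':(290,392,350,420),'top':(385,450,235,295)}.items():
    h=cv2.cvtColor(cv2.imread(f'pics/{n}14.png'),cv2.COLOR_BGR2HSV).astype(int)
    m=(abs(h[...,0]-97)<10)&(h[...,1]>=15)&(h[...,1]<40)&(h[...,2]>95);d=h[...,2]<75
    print(n,x0)
    for y in range(y0,y1,2): print(y,''.join('#' if m[y,x] else '.' if d[y,x] else ' ' for x in range(x0,x1)))
for z in (0,20,47): print(z,plane('side',(326,417),z),plane('side',(367,387),z))
E
```

```text
side 290
350                  .......................................................          .......    .....    
352          ..........................  ................................          ................       
354      ..................      .......   ........................             ..................        
356   ...................         .......    ......                          .....................        
358 ....................           .......    ....                        .......................         
360 .....................            ........  ...                      ....  ...................         
362 .......................           ...........                    .........  ...............           
364 ........................          # .........                  ..     .....   ...........             
366 .........................      ######.......               .. ###  .........   .......                
368 ........................... ######### .......           ..  ##### .........    .....                  
370 .................
[... 4333 characters left out ...]
........
283 ......           ................................................
285 ....            .................................................
287 ...             .................................      ..........
289               ...................................        ........
291             .......................        ....             .....
293           ..........................      .....               ...
0 [ 437.52774972 -307.6954176     0.        ] [ 522.98842417 -314.41124648    0.        ]
20 [ 431.51388572 -312.3664976    20.        ] [ 514.43025296 -318.88238503   20.        ]
47 [ 423.39516933 -318.67245562   47.        ] [ 502.87672182 -324.91842207   47.        ]
```

```bash
python3 - <<'E'
from h import *
a=cv2.imread('pics/side14.png').astype(int);b=cv2.imread('pics/side0.png').astype(int);c=cv2.imread('pics/side5.png').astype(int)
print('dark-free diff vs side5 (tumbler absent), blueness B-R')
for y in range(360,420,3):
    print(y,''.join('.' if a[y,x].max()<75 else '#' if a[y,x,0]-a[y,x,2]>10 else ' ' for x in range(290,392,2)),'|',''.join('#' if b[y,x,0]-b[y,x,2]>10 else ' ' for x in range(290,392,2)))
print(a[412,340:375:5].tolist(),c[412,340:375:5].tolist())
E
```

```text
dark-free diff vs side5 (tumbler absent), blueness B-R
360 ...........      .... .           .. ..........     |                  ##      ###                       
363 ............      .....         .. ... ......       |              ###         ####                      
366 .............   ## ...        .   ....  ...         |             #            # ##                      
369 ..............###   ...      ## ....   ..           |                         # # ###                    
372 ...............   ## ..... ## ...                   |            #            ### ####                   
375 ................ # .....### ... ####                |            ##           #### ####                  
378 ..................... ### ...  ######               |            ##       ####### ### ##                 
381 ................... ### ... ##########              |            ####    ##############                  
384 ...................   .. #############              |           #######  ##########  # ###               
387 ...................... ################            
[... 694 characters left out ...]
##                  
408  ......       ###########                           |              ######## ###########                  
411   ....        #########                             |               ######## # ######                    
414                ######                               |                ##############                      
417                 ###                                 |                 ##########                         
[[125, 127, 122], [123, 125, 120], [123, 124, 120], [121, 123, 120], [120, 122, 119], [120, 123, 118], [120, 122, 117]] [[177, 179, 173], [176, 178, 172], [174, 176, 171], [172, 174, 168], [169, 172, 167], [169, 173, 166], [170, 173, 166]]
```

```bash
echo '50,-4,0,3,0
50,-8,0,5,0
50,-11,0,6,0' | python3 shift.py;echo '50,-4,0,2,0
50,-8,0,4,0' | python3 shift.py
```

```text
time: 29.4
tool_pos: [461.2, -279.3, 220.0]
tcp_rot: [-3.137, 0.013, -1.661]
contact_force: [-4.3, -2.8, 8.9]
grip_width: 58.1
finger_force: 30.0
time: 29.65
tool_pos: [462.0, -271.5, 215.7]
tcp_rot: [-3.137, 0.013, -1.661]
contact_force: [-3.6, -4.9, 18.4]
grip_width: 58.1
finger_force: 30.0
```

```bash
echo '50,0,0,1,0
50,0,0,2,0' | python3 shift.py; python3 - <<'E'
from h import *
o=bot.get_obs();y=o['tcp_rot'][2];X=np.array([np.cos(y),np.sin(y),0]);Y=np.array([-X[1],X[0],0]);c=np.array([*o['tool_pos'][:2],0])+10*X
print('side',[proj('side',c+29*a*X+29*b*Y+[0,0,z]).round().astype(int).tolist() for z in(0,95) for a,b in((1,1),(1,-1),(-1,-1),(-1,1))])
a=bot.capture('side')['color'][:,:,::-1].astype(int)
for y in range(357,420,3):
    print(y,''.join('.' if a[y,x].max()<75 else '#' if a[y,x,0]-a[y,x,2]>10 else ' ' for x in range(290,392,2)))
E
```

```text
time: 29.9
tool_pos: [462.1, -271.4, 215.6]
tcp_rot: [-3.137, 0.013, -1.661]
contact_force: [-6.8, 0.6, 33.3]
grip_width: 58.0
finger_force: 30.0
side [[351, 400], [322, 420], [301, 389], [329, 371], [358, 373], [326, 394], [303, 361], [333, 342]]
357 ........   ## ....            ...  .....           
360 ......... ##   ...      . #  ..... ...             
363 ...........     ...   .### ...    ..               
366 ............   ...... #  ...  #                    
369 ................... #  ... ####                    
372 ................. # ...  #########                 
375 ...............   ... ############                 
378 ................... #############                  
381 ................. ###############                  
384 ................. ##############                   
387 .................###############                   
390 ................###############                    
393  ....... .... #################                    
396 ......   .. ###################                    
399 ...       #####################                    
402 ..         ##################                      
405             ###############                        
408              ############                          
411               #########                            
414                ######                              
417                 ###
```

The silhouette now matches an upright tumbler, with the rim corner at (358,373) and the base corners at (351,400) and (323,419). I'll relieve the force, release and retreat.

```bash
echo '50,0,0,-3,0
50,0,0,-4,0
92,0,0,-4,0
92,0,0,-4,0
92,0,0,-4,0' | python3 shift.py;echo '92,0,0,-10,0
92,0,0,-40,0
92,0,0,-90,0
92,0,0,-140,0
92,0,0,-190,0' | python3 shift.py; python3 - <<'E'
from h import *
go(500.5,296,240,0.1-np.pi/2); print(bot.get_obs()['joint_positions'].round(2))
E
```

```text
time: 30.58
tool_pos: [462.0, -270.6, 216.9]
tcp_rot: [-3.139, 0.016, -1.662]
contact_force: [0.1, -0.5, -0.7]
grip_width: 83.4
finger_force: 0.0
time: 31.2
tool_pos: [460.7, -273.3, 409.5]
tcp_rot: [-3.138, 0.015, -1.662]
contact_force: [1.4, -1.6, 0.7]
grip_width: 91.6
finger_force: 0.0
shift [-570.3   12.2   19.2] turn -0.191 now [ 460.7 -273.3  409.5] [-3.138  0.015 -1.662]
[-0.68  0.36  1.49  0.02  1.3   2.55]
```

```bash
echo '92,-50,0,0,-0.18
92,-100,0,0,-0.36
92,-150,0,0,-0.54
92,-200,0,0,-0.72
92,-250,0,0,-0.9' | python3 shift.py; python3 - <<'E'
from h import *
go(500.5,296,240,1.67-6.283)
for n in("top","side"): cv2.imwrite(f"pics/{n}20.png",bot.capture(n)["color"][:,:,::-1])
E
```

```text
time: 31.82
tool_pos: [483.5, -23.0, 411.9]
tcp_rot: [-3.126, 0.006, -0.756]
contact_force: [0.4, -0.8, -0.2]
grip_width: 92.0
finger_force: 0.0
shift [-206.3 -243.5   17.9] turn 3.857 now [483.5 -23.  411.9] [-3.126  0.006 -0.756]
```

```bash
echo '92,-25,-28,0,-0.18
92,-50,-56,0,-0.36
92,-75,-85,0,-0.54
92,-100,-113,0,-0.72
92,-120,-140,0,-0.9' | python3 shift.py; python3 - <<'E'
from h import *
go(500.5,296,240,1.67)
E
```

```text
time: 32.55
tool_pos: [493.5, 160.1, 414.6]
tcp_rot: [-3.127, -0.008, 0.142]
contact_force: [-0.2, -0.1, 0.1]
grip_width: 91.7
finger_force: 0.0
shift [  26.1 -133.3   17.7] turn -1.528 now [493.5 160.1 414.6] [-3.127 -0.008  0.142]
```

```bash
echo '92,5,-20,0,-0.18
92,10,-40,0,-0.36
92,15,-60,0,-0.54
92,15,-60,0,-0.72
92,15,-60,0,-0.9' | python3 shift.py; python3 - <<'E'
from h import *
np.set_printoptions(precision=1,suppress=True)
A=[plane('top',p,98.5) for p in((159.3,242),(171,240.3))];B=[plane('top',p,98.5) for p in((160.7,259),(173.2,257.3))]
A=np.array(A);B=np.array(B);print(A,B,'ctr',(A.mean(0)+B.mean(0))/2)
P=[plane('top',(150+(x-396)/6,220+y/6),57) for x,y in((475,181),(562,172))];print('pin',P,(P[0]+P[1])/2)
for L in(A,B,np.array(P)):
  d=L[0]-L[1];print(np.degrees(np.arctan2(-d[0],d[1])))
t=cv2.imread('pics/top0.png');h=cv2.cvtColor(t,cv2.COLOR_BGR2HSV).astype(int)
m=((h[...,0]>=16)&(h[...,0]<=26)&(h[...,1]>140)).astype(np.uint8);m[:,:150]=0;m[:,190:]=0;m[:230]=0;m[270:]=0
k,l,st,c=cv2.connectedComponentsWithStats(m);print(st[1:],c[1:])
go(500.5,296,240,1.67)
E
```

```text
time: 33.17
tool_pos: [500.4, 220.5, 415.3]
tcp_rot: [-3.138, -0.016, 1.043]
contact_force: [-0.6, -0.8, 0.3]
grip_width: 91.6
finger_force: 0.0
[[518.  315.4  98.5]
 [521.7 287.4  98.5]] [[477.7 311.6  98.5]
 [481.3 281.8  98.5]] ctr [499.6 299.   98.5]
pin [array([498.7, 316.5,  57. ]), array([501.9, 280.7,  57. ])] [500.3 298.6  57. ]
7.468527835644269
6.970904340318097
5.1303372290626985
[[162 240  16   7  79]
 [179 247   1   1   1]
 [178 251   1   1   1]
 [163 252  14   8  63]] [[168.9 243.3]
 [179.  247. ]
 [178.  251. ]
 [169.5 255.4]]
shift [ 65.  -37.9  17.5] turn -0.627 now [500.4 220.5 415.3] [-3.1 -0.   1. ]
```

```bash
echo '92,20,-12,0,-0.18
92,45,-26,0,-0.36
92,66,-40,0,-0.54
92,66,-40,0,-0.64' | python3 shift.py; python3 - <<'E'
from h import *
go(500,298.8,86,1.684)
E
```

```text
time: 33.67
tool_pos: [499.2, 298.9, 416.4]
tcp_rot: [3.135, -0.015, 1.682]
contact_force: [-0.3, -0.4, -0.4]
grip_width: 91.8
finger_force: 0.0
shift [ -2.7  -0.4 171.4] turn -0.002 now [499.2 298.9 416.4] [ 3.135 -0.015  1.682]
```

```bash
echo '92,-3,0,50,0
92,-3,0,100,0
92,-3,0,140,0
92,-3,0,160,0
92,-3,0,171,0' | python3 shift.py; echo '92,0,0,0,0
60,0,0,0,0
45,0,0,0,0
30,0,0,0,0
15,0,0,0,0' | python3 shift.py;echo '12,0,0,0,0
12,0,0,0,0
12,0,0,0,0
12,0,0,0,0' | python3 shift.py; python3 -c "
from h import *
go(500,298.8,86,1.684)"
```

```text
time: 34.3
tool_pos: [500.6, 297.1, 244.3]
tcp_rot: [3.136, -0.014, 1.677]
contact_force: [0.5, 0.6, 0.4]
grip_width: 91.7
finger_force: 0.0
time: 34.92
tool_pos: [500.3, 297.9, 245.3]
tcp_rot: [3.135, -0.015, 1.678]
contact_force: [-1.0, 0.1, 0.1]
grip_width: 56.2
finger_force: 0.0
time: 35.42
tool_pos: [500.2, 298.0, 246.1]
tcp_rot: [3.135, -0.015, 1.678]
contact_force: [-3.4, -1.8, 9.6]
grip_width: 20.1
finger_force: 30.0
shift [ 0.8 -0.1  1.1] turn -0.006 now [500.2 298.  246.1] [ 3.135 -0.015  1.678]
```

```bash
echo '12,0,0,-15,0
12,0,0,-50,0
12,0,0,-90,0
12,0,0,-130,0
12,0,0,-150,0' | python3 shift.py; python3 - <<'E'
from h import *
t=cv2.imread('pics/top0.png').astype(float);g=t[...,1]-t[...,2]  # green minus red
U=[];Lo=[];V=[]
for x in range(256,316,3):
    yc=int(191+(x-252)*.262); col=g[yc-7:yc+9,x]; 
    mx=col.max();k=np.where(col>mx/2)[0]
    a=k[0]-(col[k[0]]-mx/2)/(col[k[0]]-col[k[0]-1]);b=k[-1]+(col[k[-1]]-mx/2)/(col[k[-1]]-col[k[-1]+1])
    U.append(plane('top',(x,yc-7+a),115)[:2]);Lo.append(plane('top',(x,yc-7+b),60)[:2])
U=np.array(U);Lo=np.array(Lo)
for n,P in(('outer top edge z115',U),('low edge z60',Lo)):
    d=np.array([.259,.966]);m=np.median(P,0);vx,vy,x0,y0=cv2.fitLine(P.astype(np.float32),cv2.DIST_HUBER,0,.1,.1).ravel();print(n,m,np.degrees(np.arctan2(vy,vx)),'u',(m-[550,33.3])@[.966,-.259])
E
```

```text
time: 36.05
tool_pos: [499.7, 295.5, 398.3]
tcp_rot: [3.131, -0.016, 1.678]
contact_force: [0.4, 0.2, -0.6]
grip_width: 19.8
finger_force: 30.0
outer top edge z115 [621.06640677  15.10993716] 74.6987 u 73.3613752149581
low edge z60 [619.58874832  16.40388103] 74.61772 u 71.5988256937097
```

```bash
python3 -c "
from h import *
go(619.3,14.7,239,1.306)"
```

```text
shift [-292.    88.9   -3.5] turn 0.372 now [499.7 295.5 398.3] [ 3.131 -0.016  1.678]
```

```bash
echo '12,-25,6,0,0
12,-70,20,0,0.1
12,-120,36,0,0.2
12,-170,52,0,0.3
12,-215,66,0,0.37' | python3 shift.py; python3 -c "
from h import *
go(619.3,14.7,239,1.306)"
```

```text
time: 36.67
tool_pos: [588.8, 87.1, 392.9]
tcp_rot: [3.14, -0.016, 1.305]
contact_force: [0.8, 0.8, -0.7]
grip_width: 20.2
finger_force: 30.0
shift [-61.7  48.5  -6. ] turn -0.001 now [588.8  87.1 392.9] [ 3.14  -0.016  1.305]
```

```bash
echo '12,-20,16,-2,0
12,-40,32,-4,0
12,-56,44,-6,0
12,-62,48.5,-6,0
12,-62,48.5,-6,0' | python3 shift.py; python3 - <<'E'
from h import *
uv();go(619.3,14.7,172,1.306)
np.set_printoptions(precision=1,suppress=True)
o=bot.get_obs();g=o['tool_pos']-[0,0,159]
u=np.array([.966,-.259,0]);v=np.array([.259,.966,0])
print('pred px side: tips',proj('side',g+[0,0,-74]+13*u),proj('side',g+[0,0,-74]-13*u),'pivot',proj('side',g+[0,0,-29]),'card',proj('side',np.array([619.3,14.7,115])))
for n in('side','top'):
    a=bot.capture(n)['color'][:,:,::-1].copy();cv2.imwrite(f'pics/{n}30.png',a)
h=cv2.cvtColor(cv2.imread('pics/side30.png'),cv2.COLOR_BGR2HSV).astype(int)
m=((h[...,0]>=14)&(h[...,0]<=27)&(h[...,1]>150));gr=(h[...,0]>65)&(h[...,0]<95)&(h[...,1]>90)
for y in range(130,250,3): print(y,''.join('B' if m[y,x] else 'g' if gr[y,x] else '.' if h[y,x,2]<60 else ' ' for x in range(225,335,2)))
E
```

```text
time: 37.3
tool_pos: [619.0, 16.3, 397.2]
tcp_rot: [3.142, -0.016, 1.308]
contact_force: [0.3, -0.8, -0.8]
grip_width: 20.1
finger_force: 30.0
u,v,z 71.0 1.5 238.2
shift [-2.6  0.8 66.2] turn 0.002 now [619.   16.3 397.2] [ 3.142 -0.016  1.308]
pred px side: tips [293.9 186.1] [281.7 189.5] pivot [287.8 169.4] card [288.4 206.7]
130       ....................   B     .............       
133        ..........   ...    ....    ... .......         
136         ........     ................. .......         
139          ...  .       .  .......       ...             
142                      ... .......  .                    
145               ...        .....    ..                   
148                                   ..                   
151                                  BB                    
154                                  B                     
157                                BB                      
160                                BB B                    
163                                BB B                    
166                                B  B          
[... 916 characters left out ...]
                            ggggg                     
217                               ggggg                    
220                      BBB       ggggg                   
223                       BB        ggggg                  
226                                  ggggg                 
229                                  gggggg                
232                                   gggggg               
235                                    gggggg              
238                                     ggggg              
241                                      gggg              
244                         BBBB          ggg              
247                         BBBB  g        gg
```

```bash
python3 - <<'E'
from h import *
np.set_printoptions(precision=1,suppress=True)
o=bot.get_obs();g=o['tool_pos']+Rt.from_euler('xyz',o['tcp_rot']).apply([0,0,159])
u=np.array([.966,-.259,0]);v=np.array([.259,.966,0])
for nm,s,z in(('-u outer',-17,-72.5),('-u inner',-13,-73.5),('+u inner',13,-73.5),('+u outer',17,-72.5)): print(nm,[proj('side',g+s*u+k*v+[0,0,z]) for k in(-15,15)])
h=cv2.cvtColor(cv2.imread('pics/side30.png'),cv2.COLOR_BGR2HSV).astype(int)
m=((h[...,0]>=13)&(h[...,0]<=28)&(h[...,1]>110))
for y in range(160,196,1): print(y,''.join('B' if m[y,x] else '.' if h[y,x,2]<60 else ' ' for x in range(268,320)))
E
```

```text
-u outer [array([282., 193.]), array([276.1, 184. ])]
-u inner [array([283.9, 192.9]), array([277.9, 183.9])]
+u inner [array([296.2, 189.4]), array([290. , 180.6])]
+u outer [array([298. , 188.5]), array([291.8, 179.7])]
160                   BBBBBBBBBB                        
161                   BBBBBBBBB                         
162                   BBBBBBBBBB                        
163                   BBBBBBBBB                         
164                   BBBBBBBBB                         
165                   BBBBBBBBB                         
166                   BBBBBBBBB                         
167                   BB BBBBBB                         
168           BBB     BB   BBBB                         
169        BBBBBBB   BB    BBBB                         
170       BBBBBBBBBBBBB     BBBB                        
171     BBBBBBBBBBBBBBB      BBBB                       
172     BBBBBBBBBBBBBBB      BBBBBB                     
173     BBBBBBBBBBBBBBB       BBBBBB                    
174     BBBBBBBBBBBBBBBB      BBBBBBBB                  
175     BBBBBBBBBBBBBBB
[... 420 characters left out ...]
            
183           BBBBBBBBBBBBBBBBBBBBBBBBBBB               
184           BBBBBBBBBBBBBBBBBBBBBBBBB                 
185           BBBBBBBBBBBBBBBBBBBBBBB                   
186           BBBBBBBBBBBBBBBBBBBBBB                    
187            BBBBBBB BBBBBBBBBBB                      
188             BBBBB    BBBBBBBB                       
189             BBBBB       BBB                         
190              BBB                                    
191               BB                                    
192                                                     
193                                                     
194                                                     
195
```

```bash
echo '12,-2.6,0.8,15,0
12,-2.6,0.8,30,0
12,-2.6,0.8,42,0
12,-2.6,0.8,52,0
12,-2.6,0.8,60,0' | python3 shift.py; echo '12,0,0,4,0
12,0,0,8,0
12,0,0,8,0
12,0,0,8,0' | python3 shift.py; python3 - <<'E'
from h import *
uv();print(bot.get_obs()['contact_force'],bot.get_obs()['tcp_rot'])
o=bot.get_obs();g=o['tool_pos']+Rt.from_euler('xyz',o['tcp_rot']).apply([0,0,159]);u=np.array([.966,-.259,0]);v=np.array([.259,.966,0])
print('pred -v tip corners',[proj('side',g+s*u-15*v+[0,0,-73]).round(1) for s in(-17,-13,13,17)],'card top at v=-15,-20',[proj('side',np.array([619.3,14.7,115])+k*v).round(1) for k in(-20,-15,15)])
for n in('side','top'): cv2.imwrite(f'pics/{n}31.png',bot.capture(n)['color'][:,:,::-1].copy())
h=cv2.cvtColor(cv2.imread('pics/side31.png'),cv2.COLOR_BGR2HSV).astype(int)
m=((h[...,0]>=13)&(h[...,0]<=28)&(h[...,1]>110));gr=(h[...,0]>65)&(h[...,0]<95)&(h[...,1]>90)
for y in range(182,226,1): print(y,''.join('B' if m[y,x] else 'g' if gr[y,x] else '.' if h[y,x,2]<60 else ' ' for x in range(262,322)))
E
```

```text
time: 38.02
tool_pos: [619.4, 14.5, 336.4]
tcp_rot: [-3.142, -0.016, 1.308]
contact_force: [0.4, -0.3, -0.1]
grip_width: 20.5
finger_force: 30.0
time: 38.52
tool_pos: [619.5, 14.6, 329.6]
tcp_rot: [3.141, -0.016, 1.308]
contact_force: [-1.0, -0.7, -0.4]
grip_width: 19.3
finger_force: 30.0
u,v,z 72.0 -0.1 170.6
[-0.98784362 -0.698255   -0.42139931] [ 3.14052841 -0.01630981  1.30817832]
pred -v tip corners [array([283.4, 219. ]), array([285.2, 218.5]), array([296.8, 215. ]), array([298.6, 214.5])] card top at v=-15,-20 [array([292.4, 212.9]), array([291.4, 211.3]), array([285.5, 202.3])]
182                         BBBBBBBBBB                          
183                         BBBBBBBBBB                          
184                          BBBBBBBBB                          
185                          BBBBBBBBB                          
186                          BBBBBBBBB                          
187                          BBBBBBBBB                          
188                          BBBBBBBBB                          
189                          BBBBBBBBB              
[... 1629 characters left out ...]
        
215 BBBBBBBBBBBBBBBBBBBBBBBBB...gg                              
216 BBBBBBBBBBBBBBBBBBBBBBBBB..gggg                             
217 BBBBBBBBBBBBBBBBBBBBBBBB .ggggg                             
218 BBBBBBBBBBBBBBBBBBBBBBBB .gggggg                            
219 BBBBBBBBBBBBBBBBBBBBBB   ggggggg                            
220 BBBB BBBBBBBBBBBBBBBBB   gggggggg                           
221 BBBBBBBBBBBBBBBBBBBBB    gggggggg                           
222 BBB BBBBBBB BBBBBBBBBB   ggggggggg                          
223 B      BBBBBBBBBBBBBBBB   ggggggggg                         
224         BBBBBBBBBBBBBBB   gggggggggg                        
225          BBBBBBBBBBBBBBB   gggggggggg
```

```bash
python3 - <<'E'
from h import *
a=cv2.imread('pics/side31.png');b=cv2.imread('pics/side0.png')
for y in range(194,222,2): print(y,[(a[y,x].tolist()) for x in range(284,304,3)],'|',[b[y,x].tolist() for x in (293,299)])
d=cv2.absdiff(a,b).max(2)
for y in range(176,230,1): print(y,''.join('#' if d[y,x]>25 else '-' if d[y,x]>10 else ' ' for x in range(262,322)))
E
```

```text
194 [[89, 94, 93], [37, 66, 82], [40, 65, 80], [33, 61, 77], [58, 75, 85], [80, 83, 83], [82, 85, 83]] | [[112, 117, 117], [72, 73, 74]]
196 [[82, 92, 97], [38, 64, 79], [58, 66, 73], [32, 62, 77], [58, 75, 85], [83, 86, 85], [89, 91, 89]] | [[83, 86, 86], [74, 76, 75]]
198 [[56, 96, 118], [41, 68, 85], [75, 75, 79], [48, 67, 80], [70, 80, 88], [88, 89, 87], [92, 93, 90]] | [[81, 86, 85], [82, 83, 81]]
200 [[47, 103, 133], [42, 72, 89], [91, 87, 90], [70, 77, 82], [91, 97, 99], [94, 95, 93], [116, 117, 113]] | [[102, 104, 103], [84, 85, 82]]
202 [[50, 109, 140], [42, 84, 106], [90, 87, 90], [85, 86, 89], [136, 140, 137], [133, 135, 130], [149, 151, 145]] | [[138, 140, 136], [121, 123, 118]]
204 [[45, 107, 140], [50, 101, 129], [98, 104, 108], [62, 72, 81], [136, 142, 141], [160, 162, 157], [157, 161, 154]] | [[149, 152, 147], [145, 147, 142]]
206 [[49, 109, 140], [53, 98, 124], [130, 137, 136], [51, 70, 80], [114, 123, 125], [161, 163, 158], [161, 163, 157]] | [[147, 150, 145], [147, 149, 144]]
208 [[48, 109, 140], [48, 89, 112], [129, 133, 128], [86, 96, 102], [87, 102, 109], [159, 
[... 3764 characters left out ...]
-- -   ----###-----  ---  ------------------------
220   --#######---  - ------  ---   --   -----------------------
221   --#######-- ----- ---   ---    --  -----------------------
222   -########--      - -     --    ---  ----------------------
223  ---#######-   -- -----           ---  ---------------------
224 --########--     -- ----          ---    -------------------
225 -######----      - - ----          ----   --- --------------
226 #######---      -- ------           ---      -     -- ------
227 #########--       -- -- --           ---          - -- -----
228 #########---     -  -  ---           ----              -- --
229 ###########--     ----- ---           ---   - -          ---
```

```bash
python3 - <<'E'
from h import *
a=cv2.imread('pics/side31.png').astype(int)
for y in range(336,420,4): print(y,''.join('#' if a[y,x,0]-a[y,x,2]>10 else ' ' for x in range(290,380,2)))
c=np.array([461.2,-281.5,0]);print([proj('side',c+[29*i,29*j,z]).round().astype(int).tolist() for z in(0,95) for i,j in((1,1),(1,-1),(-1,-1),(-1,1))])
o=bot.get_obs();print(o['time'],o['grip_width'],o['finger_force'],o['contact_force'])
E
```

```text
336                                              
340                                              
344                      #                       
348                  ##                          
352               ##      ##                     
356            ##        #####                   
360         ##           ######                  
364        #             ########                
368        ##           ###########              
372        #####     #################           
376        ##### ###################             
380        ########################              
384        #########################             
388       #########################              
392        #######################               
396          #####################               
400           ###################                
404             ##############                   
408              ###########                     
412               #######                        
416                 ##                           
[[327, 370], [351, 397], [325, 421], [301, 391], [331, 342], [358, 370], [329, 395], [302, 364]]
38.625 19.702296751973876 29.99748408794403 [-0.74350533  0.06091406 -1.75985018]
```

The tumbler is standing upright, with its silhouette matching the projection. The clip is held open with one jaw on each side of the card and no contact, so I'll hand the job in.

```bash
python3 -c "
from plant import bot
print(bot.close_job())"
```

```text
the job is handed in; nothing more can be done
None
```

I handed the job in at about 39 s: all six pearls are in the carton, the empty tumbler stands upright on the marble, and the gripper holds the clip wide open around the middle of the card's top edge without touching it.

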